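Clamp a repair channel on a cracked casing rim

TASK

Set the U-shaped aluminium channel over the top rim of the leaning black casing half, between its two screw bosses and fully down on the rim, and let go of it. Then squeeze the sprung clamp open, take it off its parking bar and release it squarely over the middle of the channel, so that both jaws grip the channel's sides and hold it on the rim. Do not push the casing out of its tilt, and leave the other things on the bench where they are.

Things in the scene. Friction and masses are not known exactly. Their poses are not given: they have to be found in the camera images.
- cradle: Fixed steel cradle (base 150 x 270 x 12 mm) holding the opened black casing half between two cheeks on a stiff hinge along y, 60 mm up. The casing leans 24 to 43 degrees from upright towards the cradle's -x. Its upward face carries a circuit board that starts 50 mm below the rim and stands out up to 15 mm. Origin: centre of the underside.
- rim (a point): Middle of the casing's top rim, a plain wall 7 mm thick with a rounded top edge, 200 mm long, 130 mm from the hinge. Axes: y along the rim, x square to the wall (out of its upward face), z in the wall's plane, out of the rim.
- boss_l (a point): On the rim line at the axis of the left screw boss, 84 mm from the rim's middle (+y); axes as the rim. The boss is a black cylinder, 20 mm diameter, along x from -6 to +20 mm, standing 6 mm above the rim.
- boss_r (a point): The same at the right screw boss, 84 mm from the rim's middle (-y). Between the bosses the rim is plain for 148 mm.
- channel: Aluminium U-section repair channel, 110 mm long (its y), 17 mm wide (x), 28 mm high (z), lying open side down on the table. Web 4 mm thick on top, two legs 3 mm thick with an 11 mm gap between them, 24 mm deep inside. Origin: centre of its open underside.
- parkbar: Parking stand: steel base 90 x 180 x 10 mm with an upright plywood bar 16 mm thick, 160 mm long along its y, top edge at 75 mm. Fixed. Origin: centre of its underside.
- clamp: Sprung steel clamp, 100 mm long, 24 mm wide along x, parked on the bar, handles up. Origin: on the pivot pin, 24 mm above the bar's top when parked. z to the handles, x along the pin, jaws open along y. Handles reach z = +52 mm, where they are 47 mm over their outsides when parked, narrowing to the pin; fully squeezed (about 13 N) they are parallel, 24 mm over their outsides.
- clamp_mouth (a point): Midway between the clamp's jaw pads, 39 mm below the pin; axes as the clamp. Pads reach 7 mm above and below this point (the lower end is the jaw tips) and are 22 mm wide. Fully squeezed, the jaws are 33 mm apart; nothing lies between them up to 31 mm above this point.
- cleaner: White cleaner bottle, 56 mm diameter, 135 mm tall. Not part of the job. Origin: centre of its underside.
- flat_bar: Flat aluminium bar, 110 x 17 x 6 mm, lying on the table; the same length as the channel but without legs. Not part of the job. Origin: centre of its underside.
- jar: Small glass jar with a steel cap, 48 mm diameter, 45 mm tall. Not part of the job. Origin: centre of its underside.
- spool: Steel-grey wire spool standing on its flange, 60 mm diameter, 46 mm tall. Not part of the job. Origin: centre of its underside.
- screwdriver: Screwdriver with a black handle, 160 mm long, lying on the table. Not part of the job. Origin: on its axis, amid its length.
- meter: Grey hand-held meter, 75 x 145 x 34 mm, lying on the table. Not part of the job. Origin: centre of its underside.
There are look-alikes about, which are no part of the job. Of the things that look like the channel, the middle-sized one is meant.

How it is judged:
On the way, in this order (a step that is already met when the one before it is completed fails the run):
1. the channel sits fully down over the rim between the bosses, let go, before the clamp is put on (x of channel in the frame of rim between -0.006 and 0.006 m and y of channel in the frame of rim between -0.02 and 0.02 m and z of channel in the frame of rim between -0.029 and -0.019 m and angle between the z axis of channel and the z axis of rim, either way round below 0.26 rad and angle between the y axis of channel and the y axis of rim, either way round below 0.1 rad and contact force between the fingers and channel below 0.1 N and not (contact force between clamp and channel above 0.5 N)), for 0.2 s.
2. the released clamp grips the channel's middle (x of clamp_mouth in the frame of channel between -0.007 and 0.007 m and y of clamp_mouth in the frame of channel between -0.018 and 0.018 m and z of clamp_mouth in the frame of channel between 0.001 and 0.021 m and angle between the z axis of clamp and the z axis of channel, either way round below 0.35 rad and angle between the y axis of clamp and the x axis of channel, either way round below 0.35 rad and contact force between clamp and channel above 2 N and contact force between the fingers and clamp below 0.1 N), for 0.2 s.
At the end, for the whole second after the job is handed in: Channel over the rim, web on it within 5 mm, middle within 20 mm of the rim's middle, in line. Clamp square on it (20 degrees), pads' middle 7 to 27 mm under its top, within 18 mm of its middle, gripping with over 2 N. The channel may rock 15 degrees in its play. Both let go and still (all of step 2 and x of channel in the frame of rim between -0.006 and 0.006 m and y of channel in the frame of rim between -0.02 and 0.02 m and z of channel in the frame of rim between -0.029 and -0.019 m and angle between the z axis of channel and the z axis of rim, either way round below 0.26 rad and angle between the y axis of channel and the y axis of rim, either way round below 0.1 rad and contact force between the fingers and channel below 0.1 N and linear speed of each of channel, clamp below 0.02 m/s); the robot touches nothing.
It fails at once if the casing is pushed out of its tilt (rim moved over 15 mm) (distance of rim from where it was at the start of the episode above 0.015 m).
It fails at once if another loose thing on the bench is moved over 30 mm (distance of any of cleaner, flat_bar, jar, spool, screwdriver, meter from where it was at the start of the episode above 0.03 m).
It also fails if it takes over 72 s, if anything falls off the work surface, if the arm or the gripper's body presses on something with over 40 N, if the wrist force passes 120 N, or if a joint passes its speed limit or range.

ROBOT

A 6-joint arm with a two-finger parallel gripper is mounted at the origin on the work surface. World frame = base frame: x ahead of the robot, y to its left, z up, the work surface at z = 0. Lengths are in m, angles in rad, forces in N, time in s.
With the tool pointing down it reaches from about 0.275 to 0.75 m from the base axis. Payload 10.2 kg.
Tool frame: the origin (TCP) lies between the finger pads; the fingertips stand 17 mm ahead of it and the grasp point (between the pads) lies 2 mm behind it (robot.nose_length is the distance from the TCP to the fingertips, in m); z points along the fingers, y is the direction in which the jaws open and shut (so a half turn about z gives the same grasp; the last joint's range is limited). The gripper opens to 88 mm and grips with 3 to 60 N. Pads are 18 mm wide; open, the fingers measure 123 mm over their backs; the gripper's body (75 mm by 187 mm) begins 45 mm behind the grasp point.
Start: joints at [-1.373, 0.313, 1.498, -0, 1.331, -0.223], TCP at [0.214, -0.479, 0.256] pointing down, gripper open.
Joint ranges: [-2.94, 2.94], [-0.97, 2.17], [0.19, 2.56], [-1.23, 4.37], [0.02, 3.11], [-2.88, 2.88]. Speed limits (rad/s): [2.39, 2.39, 3.01, 3.14, 3.14, 3.14].

INTERFACE

Orientations are given as a 3x3 rotation matrix whose columns are the frame's x, y, z axes.
In Python, from workcell import monitor, get_image, get_calibration, robot, spot_in, masks_of, landmark_of gives the robot as it stands.
- The arm moves only by the tool jog_arm, never from a script. Its argument "plan" is a list of rows, each an object with "translation": the shift along the tool's x, y, z in cm, a list of three; "angular": the turn, a rotation vector about the tool's x, y, z in rad, a list of three; "jaw": the opening, from 0 (shut) to 1 (fully open). A call has 1 to 12 rows; each row shifts and turns the pose as measured when the row begins, along the tool's axes as they then stand; what a row does not reach is not made up. A row lasts 1/10 s, in which the tool goes at most 50 mm and 8.59 degrees, less where a joint would pass 70% of its speed; a pose out of reach is approached as far as the arm can. A call with a gripper value outside its range is refused whole. The fingers move at their own pace and stop on an object; the grip force is fixed at half the most. Time passes only in rows, so rows that do not move let the fingers close. It gives the time, the measured TCP pose, the force and the opening at its end, in the units of the state.
- monitor.observe(): the state, without advancing time (a new reading comes with each control period).
- get_image(name): name is "side" or "top" or "wrist"; returns the picture (400x640x3 uint8, red, green, blue); there is no depth.
- get_calibration(name): a dict with "vertical_fov" (degrees; the focal length in pixels is half the picture's height over the tangent of half this angle, whatever the lens; pixels are square), "cx", "cy" (the principal point, pixels), "world_to_cam" (4x4, takes a point from world to camera coordinates). Camera axes: x right, y down, z forward; pixel columns grow to the right and rows downward; lengths in m; the calibration is good to about 2 mm. A picture is of the moment at which its call begins: read the wrist's pose just before it. get_calibration takes no time and is no camera call; for the wrist camera it gives the pose at the moment of the call.
- robot.hand_in(): hands the job in, once; it reports no verdict.
Trained networks look in the newest picture that a camera, given by its name, has taken for a name from the list of things; names that differ only in an ending like _2 or _b are one class to them, and where a whole thing is asked for, a point or a joint stands for the part that bears it (a point fixed in the world has none). Each returns a list of dicts, best first, with "p" (0 to 1); they miss things now and then, are a little off and sometimes report something else, mostly with a low value. They report only what shows in the picture. A call takes as long as a camera call. They do not tell look-alikes from the thing itself.
- spot_in(camera, target): "centre" ([column, row] as shares, 0 to 1, of the picture: columns of its width, rows of its height, amid what is visible of it).
- masks_of(camera, target): "pixels" (400x640 bool, what is visible of it) and "centre" ([column, row] as shares, 0 to 1, of the picture: columns of its width, rows of its height, amid what is visible of it).
- landmark_of(camera, target): "centre" ([column, row] as shares, 0 to 1, of the picture: columns of its width, rows of its height: a listed point, or the origin of a listed thing).
The state is a dict: "time": time; "joint_pos": joint angles; "dq": joint speeds; "effort": joint torques, N m; "tool_pos": TCP position; "orientation": TCP orientation; "wrist_force": force on the tool from outside, world axes, zero at the start; "wrist_torque": the same for the moment, N m; "opening": finger opening in m.
Only numpy, scipy, OpenCV 4.12 (cv2) and the standard library are available. Lean on these libraries where they do the work, as an engineer would, in place of code of your own. Each camera call takes 0.05 s, during which the arm holds its last target. There are 200 camera calls.

## Working session

There is one attempt and no reset: what is moved stays moved. The work goes in short steps, Python scripts to look and compute and a tool call to move; the robot and the scene stay as the last step left them, time stands still between calls to the robot, and variables do not carry over. Pictures are saved under pics/ and viewed, about 8 in all and at most 12, crops included, and the job is handed in when it is done.

Besides the shell and the picture viewer there is one more tool, called after "Request:" as name(argument=value, ...) on one line, values as JSON. jog_arm: Moves the arm, as the interface text tells. Its arguments: {"type":"object","properties":{"plan":{"type":"array"}},"required":["plan"]}

```bash
mkdir -p pics; ls
cat > h.py <<'E'
import numpy as np, cv2
from workcell import monitor, get_image, get_calibration, robot, spot_in, masks_of, landmark_of
def K(c):
    f=200/np.tan(np.radians(c["vertical_fov"])/2); return f,c["cx"],c["cy"]
def proj(c,p):
    f,cx,cy=K(c); q=np.array(c["world_to_cam"])@np.append(p,1); return np.array([cx+f*q[0]/q[2],cy+f*q[1]/q[2]])
def ray(c,px):
    f,cx,cy=K(c); T=np.array(c["world_to_cam"]); R=T[:3,:3]; o=-R.T@T[:3,3]
    d=R.T@np.array([(px[0]-cx)/f,(px[1]-cy)/f,1]); return o,d/np.linalg.norm(d)
def onz(c,px,z):
    o,d=ray(c,px); return o+d*(z-o[2])/d[2]
def tri(obs):
    A=0;b=0
    for c,px in obs:
        o,d=ray(c,px); P=np.eye(3)-np.outer(d,d); A=A+P; b=b+P@o
    x=np.linalg.solve(A,b); return x
def px(r): return np.array(r["centre"])*[640,400]
def save(n,im): cv2.imwrite("pics/"+n,im[:,:,::-1])
E
python3 - <<'E'
from h import *
ims={}
for n in ("side","top","wrist"):
    ims[n]=get_image(n); c=get_calibration(n)
    print(n,c["vertical_fov"],c["cx"],c["cy"],np.round(ray(c,(320,200)),2).tolist())
save("side.png",ims["side"]);save("top.png",ims["top"])
for t in ("channel","clamp","clamp_mouth","rim","boss_l","boss_r","cradle","parkbar","flat_bar"):
    for n in ("side","top"):
        print(t,n,[(px(r).round(1).tolist(),round(r["p"],2)) for r in landmark_of(n,t)][:6])
E
```

```text
pics
side 56.44891173820581 321.34871653793425 197.77674928158336 [[0.29, -0.89, 0.69], [0.19, 0.83, -0.52]]
top 51.38248597060735 322.4239263264026 197.1218524797931 [[0.37, 0.02, 1.2], [0.12, -0.01, -0.99]]
wrist 69.5352005233579 318.19300757004055 202.3125119341444 [[0.28, -0.45, 0.38], [-0.23, -0.11, -0.97]]
channel side [([331.6, 325.1], 0.92), ([286.3, 283.1], 0.83), ([382.5, 359.2], 0.68)]
channel top [([433.8, 222.7], 0.62), ([379.2, 247.9], 0.57), ([468.1, 201.3], 0.54)]
clamp side [([302.8, 173.6], 0.72)]
clamp top [([219.2, 204.6], 0.49), ([318.1, 181.3], 0.48), ([285.2, 171.7], 0.46)]
clamp_mouth side [([302.7, 184.2], 0.44), ([271.9, 194.8], 0.33)]
clamp_mouth top [([223.9, 208.6], 0.47)]
rim side [([270.5, 195.9], 0.3)]
rim top [([317.5, 178.6], 0.56), ([214.0, 243.0], 0.36)]
boss_l side [([338.4, 175.9], 0.89), ([331.4, 206.0], 0.83)]
boss_l top [([289.4, 170.8], 0.83), ([352.2, 192.0], 0.8)]
boss_r side [([338.4, 175.9], 0.89), ([331.4, 206.0], 0.83)]
boss_r top [([289.4, 170.8], 0.83), ([352.2, 192.0], 0.8)]
cradle side [([365.0, 237.3], 0.94)]
cradle top [([328.0, 167.9], 0.97)]
parkbar side []
parkbar top [([211.7, 211.0], 0.76), ([435.5, 224.8], 0.35)]
flat_bar side [([300.8, 336.2], 0.57), ([330.6, 194.1], 0.56)]
flat_bar top [([435.4, 246.7], 0.54)]
```

View pics/side.png

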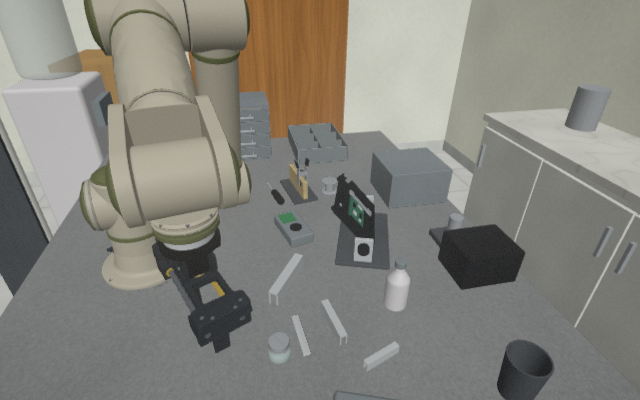

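View pics/top.png

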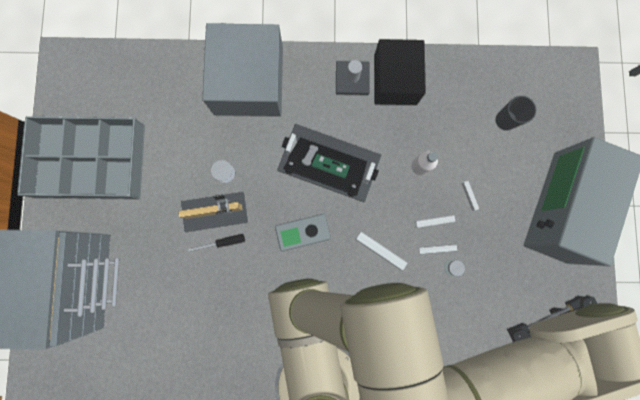

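The pictures show these channel candidates:
- **Long channel:** side (286,280), top (381,251).
- **Middle-sized channel:** side (333,322), top (436,222).
- **Short channel:** side (382,356), top (471,196).
- **Flat bar, no legs:** side (301,336), top (438,249).

I choose the one at top (436,222). The clamp is at top (222,205), the casing at (325,165) with bosses at about (289,171) and (352,192), and the rim leans towards the robot.

Run:
```python
from h import *
im={n:get_image(n) for n in("side","top")}
c={n:get_calibration(n) for n in("side","top")}
for n in ("top","side"):
    for r in masks_of(n,"channel"):
        m=r["pixels"].astype(np.uint8); P=np.argwhere(m)[:,::-1].astype(np.float32)
        rect=cv2.minAreaRect(P); b=cv2.boxPoints(rect)
        w=np.array([onz(c[n],q,.028) for q in b])
        print(n,px(r).round(),round(r["p"],2),np.round(rect[1],1),"len",np.linalg.norm(w[0]-w[1]).round(3),np.linalg.norm(w[1]-w[2]).round(3),"ctr",w.mean(0).round(4),"dirs",(w[1]-w[0]).round(3),(w[2]-w[1]).round(3))
A=[(289.4,170.8),(352.2,192.0)];B=[(338.4,175.9),(331.4,206.0)]
for a in A:
  for b in B:
    x=tri([(c["top"],a),(c["side"],b)]); print(a,b,x.round(4),(proj(c["top"],x)-a).round(1))
x=tri([(c["top"],(219.2,204.6)),(c["side"],(302.8,173.6))]);print("clamp",x.round(4),proj(c["top"],x))
print("cradle",onz(c["top"],(328,167.9),0).round(3),"park",onz(c["top"],(211.7,211),0).round(3))
s=im["side"][150:290,260:460];t=im["top"][110:230,170:390]
s=cv2.resize(s,(800,560),interpolation=cv2.INTER_CUBIC)
save("zs.png",s); 
t2=im["top"][140:290,350:490]; save("zt.png",np.hstack([cv2.resize(t,None,fx=2.5,fy=2.5,interpolation=2),cv2.resize(t2,(250,300),interpolation=2)]))
o=monitor.observe();print(np.round(o["orientation"],3).tolist(),o["time"])
cw=get_calibration("wrist");T=np.array(cw["world_to_cam"]);R=np.array(o["orientation"]);cp=-T[:3,:3].T@T[:3,3]
print("cam in tool",(R.T@(cp-o["tool_pos"])).round(3),(R.T@T[:3,:3].T).round(2).tolist())
```

```text
top [385. 251.] 0.82 [56.1 10.3] len 0.029 0.156 ctr [ 0.3675 -0.1707  0.028 ] dirs [ 0.024 -0.016  0.   ] [-0.086 -0.13   0.   ]
top [470. 196.] 0.76 [29.3  7.4] len 0.022 0.083 ctr [ 0.5275 -0.4261  0.028 ] dirs [ 0.008 -0.02   0.   ] [-0.078 -0.029  0.   ]
top [435. 221.] 0.54 [ 6.1 37.8] len 0.108 0.017 ctr [ 0.453  -0.3258  0.028 ] dirs [ 0.017 -0.107  0.   ] [-0.017 -0.002  0.   ]
side [289. 277.] 0.94 [16.6 55.7] len 0.187 0.056 ctr [ 0.3716 -0.1717  0.028 ] dirs [0.1   0.158 0.   ] [ 0.03  -0.047  0.   ]
side [381. 355.] 0.87 [12.6 40.9] len 0.094 0.028 ctr [ 0.527  -0.4415  0.028 ] dirs [ 0.088  0.03  -0.   ] [ 0.002 -0.028  0.   ]
side [335. 319.] 0.58 [44.8 11.7] len 0.03 0.121 ctr [ 0.4511 -0.3296  0.028 ] dirs [0.028 0.012 0.   ] [ 0.017 -0.12   0.   ]
(289.4, 170.8) (338.4, 175.9) [0.568  0.0811 0.1678] [ 0.1 -0.3]
(289.4, 170.8) (331.4, 206.0) [0.5702 0.0904 0.0578] [-1.   6.3]
(352.2, 192.0) (338.4, 175.9) [ 0.5146 -0.0714  0.2494] [ 1.  -4.5]
(352.2, 192.0) (331.4, 206.0) [ 0.512  -0.0763  0.1645] [-0.3  1.5]
clamp [0.4902 0.2714 0.0876] [219.31642032 203.86307877]
cradle [ 0.609 -0.021  0.   ] park [0.479 0.312 0.   ]
[[0.913, 0.408, 0.0], [0.408, -0.913, 0.0], [0.0, -0.0, -1.0]] 1.25
cam in tool [ 0.067  0.    -0.128] [[-0.0, -0.96, -0.27], [1.0, -0.0, 0.0], [-0.0, -0.27, 0.96]]
```

View pics/zs.png

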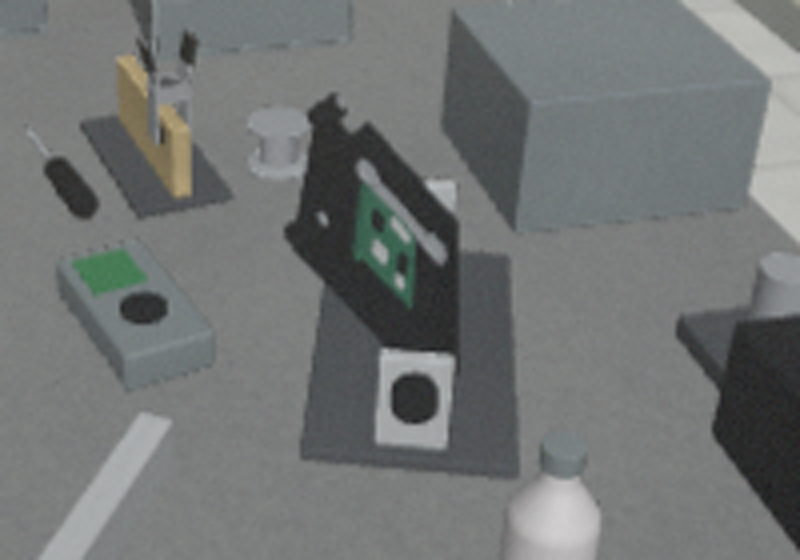

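View pics/zt.png

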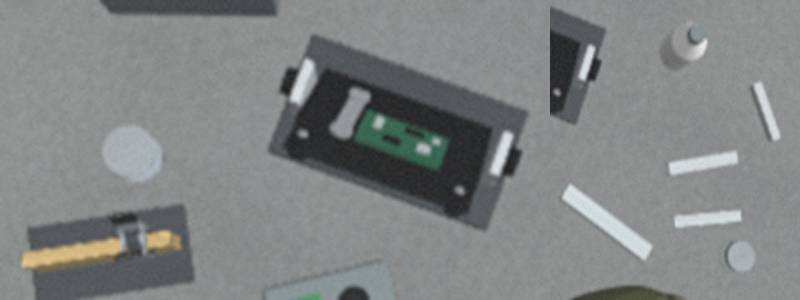

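Both crops agree with the choice. The middle-sized channel with legs is at top (436,222), measuring 108 x 17 mm. The flat bar at (438,249) is thinner and has no legs. The two bosses triangulate 167 mm apart, giving a lean of about 35°. Next I work out the approach.

```bash
cat >> h.py <<'E'
from scipy.spatial.transform import Rotation as Ro
def frame(z,y):
    z=np.array(z,float);z/=np.linalg.norm(z);y=np.array(y,float);y-=z*(y@z);y/=np.linalg.norm(y)
    return np.column_stack([np.cross(y,z),y,z])
def rows(p1,R1,n=None,show=True):
    o=monitor.observe();p=np.array(o["tool_pos"]);R=np.array(o["orientation"])
    rv=Ro.from_matrix(R.T@R1).as_rotvec();d=np.array(p1)-p
    n=n or int(max(np.ceil(np.linalg.norm(rv)/.14),np.ceil(np.linalg.norm(d)/.04),1))
    print("n",n,"rv/row",(rv/n).round(3).tolist(),"total d",d.round(4))
    for i in range(n):
        print((R@Ro.from_rotvec(rv*i/n).as_matrix()).T.dot(d/n*100).round(2).tolist())
E
python3 - <<'E'
from h import *
rows([.453,-.326,.15],frame([0,0,-1],[.988,.155,0]),10)
E
```

```text
n 10 rv/row [-0.0, -0.0, -0.131] total d [ 0.2386  0.1532 -0.1057]
[2.8, -0.42, 1.06]
[2.83, -0.06, 1.06]
[2.82, 0.31, 1.06]
[2.75, 0.68, 1.06]
[2.64, 1.03, 1.06]
[2.48, 1.37, 1.06]
[2.29, 1.68, 1.06]
[2.05, 1.96, 1.06]
[1.77, 2.21, 1.06]
[1.47, 2.42, 1.06]
```

Request:
jog_arm(plan=[{"translation": [2.8, -0.4, 1.05], "angular": [0, 0, -0.131], "jaw": 1}, {"translation": [2.8, -0.05, 1.05], "angular": [0, 0, -0.131], "jaw": 1}, {"translation": [2.8, 0.3, 1.05], "angular": [0, 0, -0.131], "jaw": 1}, {"translation": [2.75, 0.7, 1.05], "angular": [0, 0, -0.131], "jaw": 1}, {"translation": [2.65, 1.05, 1.05], "angular": [0, 0, -0.131], "jaw": 1}, {"translation": [2.5, 1.35, 1.05], "angular": [0, 0, -0.131], "jaw": 1}, {"translation": [2.3, 1.7, 1.05], "angular": [0, 0, -0.131], "jaw": 1}, {"translation": [2.05, 1.95, 1.05], "angular": [0, 0, -0.131], "jaw": 1}, {"translation": [1.75, 2.2, 1.05], "angular": [0, 0, -0.131], "jaw": 1}, {"translation": [1.45, 2.4, 1.05], "angular": [0, 0, -0.131], "jaw": 1}, {"translation": [0, 0, 0], "angular": [0, 0, 0], "jaw": 1}])

```text
time: 2.35
tool_pos: [0.4576, -0.3164, 0.1466]
orientation: [[-0.21, 0.978, 0.0], [0.978, 0.21, -0.003], [-0.003, -0.001, -1.0]]
wrist_force: [-0.3, 0.0, -0.2]
opening: 0.0881
```

Run:
```python
from h import *
o=monitor.observe();c=get_calibration("wrist");im=get_image("wrist");save("w1.png",im)
print(o["tool_pos"],np.round(o["orientation"],3).tolist(),np.round(o["joint_pos"],2))
for r in masks_of("wrist","channel"):
    m=r["pixels"].astype(np.uint8)
    P=np.argwhere(m)[:,::-1]; g=np.array([onz(c,q,.028)[:2] for q in P],np.float32)
    rect=cv2.minAreaRect(g);b=cv2.boxPoints(rect)
    print(px(r).round(),round(r["p"],2),rect[0],np.round(rect[1],4),(b[1]-b[0]).round(3),(b[2]-b[1]).round(3))
```

```text
[ 0.45758138 -0.31641654  0.14660281] [[-0.21, 0.978, 0.0], [0.978, 0.21, -0.003], [-0.003, -0.001, -1.0]] [-0.81  0.49  1.55 -0.    1.11 -1.03]
[355. 323.] 0.76 (0.5262336134910583, -0.4285728633403778) [0.0823 0.0158] [ 0.004 -0.015] [0.08  0.021]
[211.  35.] 0.65 (0.3518662452697754, -0.19898638129234314) [0.0907 0.039 ] [ 0.032 -0.022] [0.05  0.076]
[311. 203.] 0.55 (0.45266568660736084, -0.3241046071052551) [0.0178 0.1109] [ 0.018 -0.109] [0.018 0.003]
```

View pics/w1.png

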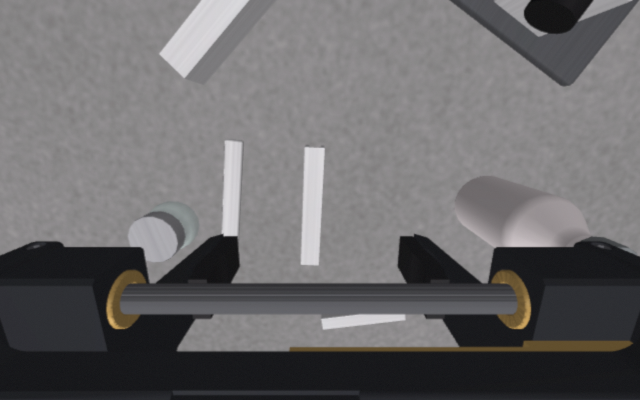

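The wrist picture confirms the channel at (312,205), with the flat bar 72 mm to its left at (232,188) and the bottle and jar clear. I'll descend with the jaws half shut, so the left finger misses the flat bar.

Run:
```python
from h import *
rows([.4527,-.3241,.021],frame([0,0,-1],[.987,.163,0]),5)
```

```text
n 5 rv/row [0.0, 0.001, 0.008] total d [-0.0035 -0.0056 -0.1269]
[-0.08, -0.09, 2.54]
[-0.09, -0.09, 2.54]
[-0.09, -0.09, 2.54]
[-0.09, -0.09, 2.54]
[-0.1, -0.09, 2.54]
```

Request:
jog_arm(plan=[{"translation": [-0.1, -0.1, 2.0], "angular": [0, 0.001, 0.008], "jaw": 0.57}, {"translation": [-0.1, -0.1, 2.0], "angular": [0, 0.001, 0.008], "jaw": 0.57}, {"translation": [-0.1, -0.1, 2.0], "angular": [0, 0.001, 0.008], "jaw": 0.57}, {"translation": [-0.1, -0.1, 2.0], "angular": [0, 0, 0.008], "jaw": 0.57}, {"translation": [-0.1, -0.1, 2.0], "angular": [0, 0, 0.008], "jaw": 0.57}, {"translation": [0, 0, 0], "angular": [0, 0, 0], "jaw": 0.57}, {"translation": [0, 0, 0], "angular": [0, 0, 0], "jaw": 0.57}])

```text
time: 3.15
tool_pos: [0.4484, -0.3331, 0.0503]
orientation: [[-0.141, 0.99, 0.006], [0.99, 0.141, -0.01], [-0.01, 0.004, -1.0]]
wrist_force: [0.5, -0.5, -0.5]
opening: 0.0501
```

Run:
```python
from h import *
rows([.4527,-.3241,.021],frame([0,0,-1],[.987,.163,0]),2)
```

```text
n 2 rv/row [0.002, 0.005, -0.011] total d [ 0.0043  0.009  -0.0293]
[0.43, 0.27, 1.46]
[0.42, 0.28, 1.46]
```

Request:
jog_arm(plan=[{"translation": [0.85, 0.55, 0], "angular": [0.004, 0.01, -0.02], "jaw": 0.57}, {"translation": [0, 0, 0], "angular": [0, 0, 0], "jaw": 0.57}, {"translation": [0, 0, 1.4], "angular": [0, 0, 0], "jaw": 0.57}, {"translation": [0, 0, 0.9], "angular": [0, 0, 0], "jaw": 0.57}, {"translation": [0, 0, 0], "angular": [0, 0, 0], "jaw": 0.57}, {"translation": [0, 0, 0], "angular": [0, 0, 0], "jaw": 0.57}])

```text
time: 3.75
tool_pos: [0.4537, -0.3244, 0.0285]
orientation: [[-0.161, 0.987, 0.003], [0.987, 0.161, -0.003], [-0.004, 0.002, -1.0]]
wrist_force: [0.4, -1.0, 0.4]
opening: 0.0502
```

Run:
```python
from h import *
rows([.4527,-.3241,.021],frame([0,0,-1],[.987,.163,0]),1)
```

```text
n 1 rv/row [0.002, 0.004, -0.002] total d [-0.001   0.0003 -0.0075]
[0.05, -0.09, 0.75]
```

Request:
jog_arm(plan=[{"translation": [0, -0.1, 0.75], "angular": [0.002, 0.004, 0], "jaw": 0.57}, {"translation": [0, 0, 0], "angular": [0, 0, 0], "jaw": 0.57}, {"translation": [0, 0, 0], "angular": [0, 0, 0], "jaw": 0}, {"translation": [0, 0, 0], "angular": [0, 0, 0], "jaw": 0}, {"translation": [0, 0, 0], "angular": [0, 0, 0], "jaw": 0}, {"translation": [0, 0, 0], "angular": [0, 0, 0], "jaw": 0}, {"translation": [0, 0, 0], "angular": [0, 0, 0], "jaw": 0}])

```text
time: 4.45
tool_pos: [0.4527, -0.3249, 0.0207]
orientation: [[-0.161, 0.987, 0.001], [0.987, 0.161, 0.0], [0.0, 0.001, -1.0]]
wrist_force: [0.3, 0.7, -0.0]
opening: 0.0167
```

```bash
cat > rim.py <<'E'
from h import *
bl=np.array([.568,.0811,.1678]);br=np.array([.512,-.0763,.1645])
def rim(bl=bl,br=br,th=None):
    m=(bl+br)/2;y=bl-br;y[2]=0;y/=np.linalg.norm(y)
    cx=np.array([y[1],-y[0],0]);th=th if th is not None else np.arccos((m[2]-.06)/.13)
    rz=-np.sin(th)*cx+np.cos(th)*np.array([0,0,1]);return m,y,np.cross(y,rz),rz,th
E
python3 - <<'E'
from rim import *
m,y,x,z,th=rim();print(m,np.degrees(th),m+.10*z)
rows(m+.1*z,frame(-z,x),11)
E
```

```text
[0.54    0.0024  0.16615] 35.26023327119083 [0.48561067 0.02175071 0.24780385]
n 11 rv/row [-0.055, -0.014, 0.044] total d [0.0329 0.3467 0.2271]
[3.06, 0.8, -2.06]
[3.07, 0.78, -2.06]
[3.07, 0.76, -2.06]
[3.08, 0.73, -2.07]
[3.08, 0.71, -2.07]
[3.08, 0.69, -2.08]
[3.08, 0.67, -2.08]
[3.08, 0.64, -2.09]
[3.08, 0.62, -2.1]
[3.08, 0.6, -2.11]
[3.07, 0.58, -2.12]
```

Request:
jog_arm(plan=[{"translation": [0, 0, -3], "angular": [0, 0, 0], "jaw": 0}, {"translation": [0, 0, -4], "angular": [0, 0, 0], "jaw": 0}, {"translation": [0, 0, -4], "angular": [0, 0, 0], "jaw": 0}, {"translation": [0, 0, -4], "angular": [0, 0, 0], "jaw": 0}, {"translation": [0, 0, -4], "angular": [0, 0, 0], "jaw": 0}, {"translation": [0, 0, -4], "angular": [0, 0, 0], "jaw": 0}, {"translation": [0, 0, 0], "angular": [0, 0, 0], "jaw": 0}])

```text
time: 5.15
tool_pos: [0.4519, -0.3243, 0.2591]
orientation: [[-0.161, 0.987, -0.001], [0.987, 0.161, 0.003], [0.003, -0.001, -1.0]]
wrist_force: [-0.6, 0.2, -0.5]
opening: 0.0169
```

Run:
```python
from rim import *
m,y,x,z,th=rim()
rows(m+.1*z,frame(-z,x),11)
```

```text
n 11 rv/row [-0.055, -0.014, 0.044] total d [ 0.0337  0.346  -0.0113]
[3.05, 0.81, 0.11]
[3.09, 0.67, 0.11]
[3.12, 0.52, 0.1]
[3.14, 0.38, 0.08]
[3.15, 0.24, 0.05]
[3.16, 0.1, 0.01]
[3.16, -0.04, -0.03]
[3.16, -0.18, -0.08]
[3.14, -0.31, -0.14]
[3.12, -0.44, -0.21]
[3.1, -0.57, -0.28]
```

Request:
jog_arm(plan=[{"translation": [3.05, 0.8, 0], "angular": [-0.055, -0.014, 0.044], "jaw": 0}, {"translation": [3.1, 0.65, 0], "angular": [-0.055, -0.014, 0.044], "jaw": 0}, {"translation": [3.1, 0.5, 0], "angular": [-0.055, -0.014, 0.044], "jaw": 0}, {"translation": [3.15, 0.4, 0], "angular": [-0.055, -0.014, 0.044], "jaw": 0}, {"translation": [3.15, 0.25, 0], "angular": [-0.055, -0.014, 0.044], "jaw": 0}, {"translation": [3.15, 0.1, 0], "angular": [-0.055, -0.014, 0.044], "jaw": 0}, {"translation": [3.15, 0, 0], "angular": [-0.055, -0.014, 0.044], "jaw": 0}, {"translation": [3.15, -0.2, -0.1], "angular": [-0.055, -0.014, 0.044], "jaw": 0}, {"translation": [3.15, -0.3, -0.15], "angular": [-0.055, -0.014, 0.044], "jaw": 0}, {"translation": [3.1, -0.45, -0.2], "angular": [-0.055, -0.014, 0.044], "jaw": 0}, {"translation": [3.1, -0.55, -0.3], "angular": [-0.055, -0.014, 0.044], "jaw": 0}, {"translation": [0, 0, 0], "angular": [0, 0, 0], "jaw": 0}])

```text
time: 6.35
tool_pos: [0.4838, 0.0246, 0.2456]
orientation: [[0.343, 0.766, 0.543], [0.939, -0.284, -0.191], [0.008, 0.576, -0.817]]
wrist_force: [-0.9, 0.0, -0.9]
opening: 0.0164
```

Run:
```python
from rim import *
m,y,x,z,th=rim()
rows(m+.1*z,frame(-z,x),2)
```

```text
n 2 rv/row [-0.001, -0.001, -0.006] total d [ 0.0019 -0.0029  0.0022]
[-0.1, 0.18, -0.01]
[-0.1, 0.17, -0.01]
```

Now I look again with all three cameras from here.

Run:
```python
from rim import *
m,y,x,z,th=rim()
c={};im={}
for n in("wrist","side","top"):
    c[n]=get_calibration(n);im[n]=get_image(n)
    print(n,[(px(r).round(1).tolist(),round(r["p"],2)) for r in landmark_of(n,"boss_l")],"pred",[proj(c[n],q).round(1).tolist() for q in(rim()[0]+.084*y,m-.084*y,m)])
w=im["wrist"].copy()
for n,cc in (("wrist",c["wrist"]),):
  for q in (m+.084*y,m-.084*y,m,m+.05*y,m-.05*y):
    a=proj(cc,q); cv2.circle(w,tuple(int(v) for v in a.round()),2,(255,0,0),-1)
save("w2.png",w)
```

```text
wrist [([311.9, 97.3], 0.96)] pred [[322.9, 102.3], [324.3, 298.1], [323.7, 209.4]]
side [([341.6, 177.9], 0.85), ([332.3, 210.2], 0.83)] pred [[338.1, 176.3], [332.8, 205.4], [335.6, 189.9]]
top [([353.0, 197.9], 0.97), ([286.5, 168.0], 0.7)] pred [[289.3, 170.5], [352.2, 193.5], [320.7, 182.0]]
```

View pics/w2.png

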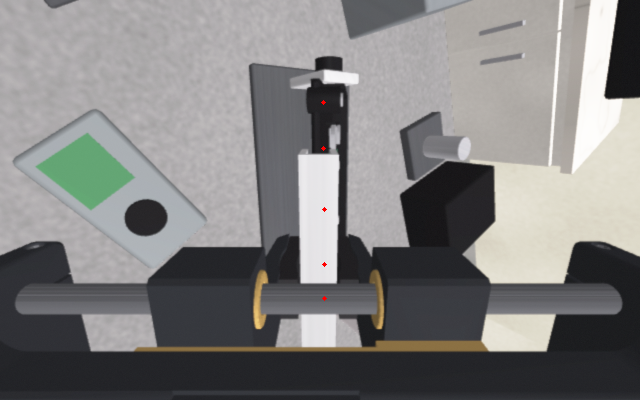

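The wrist view shows the rim below the held channel. Boss_l spans columns 307 to 342 at row 100, and the predicted centre (323) is too far right by about 8 px (~6 mm). I'll zoom in to locate the wall.

Run:
```python
from h import *
im=get_image("wrist");save("w3.png",cv2.resize(im[40:180,240:370],(650,700)[:2],interpolation=cv2.INTER_CUBIC)[:600])
c=get_calibration("wrist");o=monitor.observe()
np.savez("v3.npz",im=im,T=c["world_to_cam"])
f,cx,cy=K(c)
# cradle base corners & edges
for q in ((250,65),(263,235)): print(onz(c,q,.012).round(4))
```

```text
[0.5959 0.1213 0.012 ]
[ 0.5267 -0.0769  0.012 ]
```

View pics/w3.png

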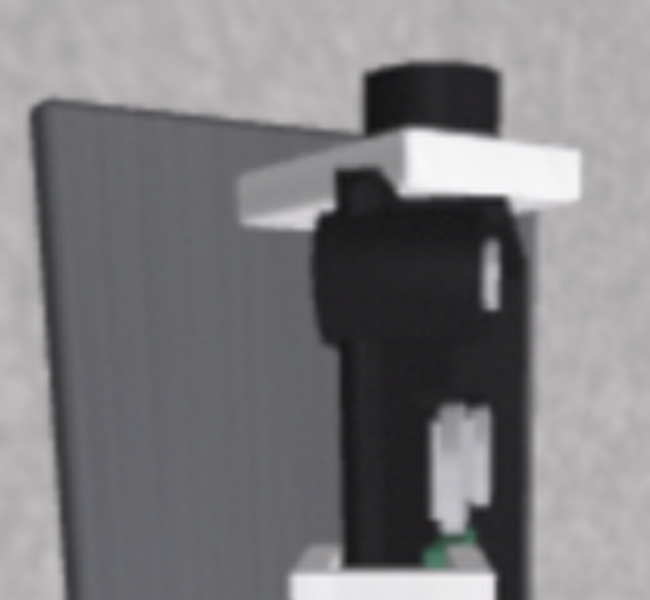

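```bash
cat > fit.py <<'E'
from h import *
from scipy.optimize import least_squares
z=np.load("v3.npz");cw=dict(get_calibration("wrist"));cw["world_to_cam"]=z["T"]
C={"w":cw,"t":get_calibration("top"),"s":get_calibration("side")}
def model(p):
    x0,y0,psi,th,h=p
    cx=np.array([np.cos(psi),np.sin(psi),0]);cy=np.array([-np.sin(psi),np.cos(psi),0]);o=np.array([x0,y0,0])
    rz=-np.sin(th)*cx+np.cos(th)*np.array([0,0,1.]);m=o+h*cx+[0,0,.06]+.13*rz
    return o,cx,cy,m,rz,np.cross(cy,rz)
obs=[("t","bl",(288,169.4),1),("t","br",(352.6,195),1),("s","bl",(340,176.9),1),("s","br",(331.9,208.1),1),("w","bl",(311.9,97.3),1.5),
("t",(1,1),(294.8,124),1),("t",(1,-1),(380,153.2),1),("t",(-1,-1),(365.2,201.2),1),("t",(-1,1),(277.2,170.8),1),
("s",(-1,-1),(335.75,265),1),("s",(1,-1),(389.5,267.5),1),("s",(1,1),(387.5,213.75),1),("w",(-1,1),(247.5,61.5),1.5)]
def res(p,full=False):
    o,cx,cy,m,rz,rx=model(p);r=[];e=[]
    for n,k,q,s in obs:
        P=m+.084*cy if k=="bl" else m-.084*cy if k=="br" else o+k[0]*.075*cx+k[1]*.135*cy+[0,0,.012]
        d=proj(C[n],P)-q;r+=list(d/s);e.append((n,k,d.round(1)))
    r.append((proj(C["w"],m+.058*cy)[0]-313)/1.5);e.append(r[-1]*1.5);r.append(p[4]/.004)
    return e if full else np.array(r)
s=least_squares(res,[.61,-.02,-.337,.62,0],loss="soft_l1",x_scale=[.01,.01,.02,.02,.01])
if __name__=="__main__":
    p=s.x;print(p,np.degrees(p[2:4]));[print(*e if isinstance(e,tuple) else [e]) for e in res(p,True)]
    o,cx,cy,m,rz,rx=model(p);print("rim",m.round(4),rz.round(3))
    rows(m+.05*rz,frame(-rz,rx),2)
E
python3 fit.py
```

```text
[ 0.62342942 -0.02552249 -0.32876185  0.71461281 -0.00266051] [-18.83666671  40.94429822]
t bl [1.2 2. ]
t br [-0.8 -1.6]
s bl [-2.3  1.7]
s br [ 1.3 -0.3]
w bl [0.2 0.3]
t (1, 1) [-0.1 -0.7]
t (1, -1) [1.8 0.4]
t (-1, -1) [0.2 0.5]
t (-1, 1) [-0.1 -0. ]
s (-1, -1) [-1. -2.]
s (1, -1) [0.5 0.1]
s (1, 1) [-1.4 -0.3]
w (-1, 1) [ 0.8 -1.3]
0.08110708050980975
rim [0.5403 0.0028 0.1582] [-0.62   0.212  0.755]
n 2 rv/row [-0.05, 0.005, -0.012] total d [ 0.0245 -0.0076 -0.0509]
[0.05, -0.42, 2.82]
[0.04, -0.56, 2.79]
```

The fit is consistent, with residuals within about 2 px. The lean is 41° and the rim's middle is at (0.540, 0.003, 0.158). I turn to match and move in to 15 to 20 mm above the rim.

Request:
jog_arm(plan=[{"translation": [0.1, -0.45, 1], "angular": [-0.05, 0.005, -0.012], "jaw": 0}, {"translation": [0, -0.55, 1.5], "angular": [-0.05, 0.005, -0.012], "jaw": 0}, {"translation": [0, 0, 1.5], "angular": [0, 0, 0], "jaw": 0}, {"translation": [0, 0, 0], "angular": [0, 0, 0], "jaw": 0}, {"translation": [0, 0, 0], "angular": [0, 0, 0], "jaw": 0}])

```text
time: 7.2
tool_pos: [0.5021, 0.0131, 0.2097]
orientation: [[0.326, 0.711, 0.623], [0.945, -0.245, -0.215], [-0.0, 0.659, -0.752]]
wrist_force: [0.2, 0.4, -0.1]
opening: 0.0164
```

Run:
```python
from fit import *
o_,cx,cy,m,rz,rx=model(s.x)
o=monitor.observe();c=get_calibration("wrist");im=get_image("wrist")
np.savez("v4.npz",im=im,T=c["world_to_cam"])
R=np.array(o["orientation"]);d=np.array(o["tool_pos"])-m;print("in rim xyz",d@rx,d@cy,d@rz)
print([(px(r).round(1).tolist(),round(r["p"],2)) for r in landmark_of("wrist","boss_l")])
rows(m+.035*rz,frame(-rz,rx),2)
print("pred wall edges",[[proj(c,m+y*cy+a*rx).round(1).tolist() for a in(-.0035,.0035)] for y in(.06,.07,.084)])
p=np.array(o["tool_pos"]);print("pred chan legs end bottoms",[proj(c,p+R@[.055,a,.0207]).round(1).tolist() for a in(-.0085,-.0055,.0055,.0085)],[proj(c,p+R@[.055,a,-.0073]).round(1).tolist() for a in(-.0085,.0085)])
save("w4.png",cv2.resize(im[30:180,255:385],(650,750),interpolation=cv2.INTER_CUBIC)[:600])
```

```text
in rim xyz 0.003984103251160703 -0.0026502692349975833 0.06470216211517443
[([310.0, 86.5], 0.78), ([328.9, 316.4], 0.43)]
n 2 rv/row [0.003, 0.001, -0.001] total d [ 0.0163 -0.003  -0.0255]
[0.12, -0.22, 1.5]
[0.12, -0.22, 1.5]
pred wall edges [[[307.2, 129.5], [318.0, 129.5]], [[307.0, 113.5], [317.9, 113.4]], [[306.7, 90.2], [317.9, 90.1]]]
pred chan legs end bottoms [[303.2, 147.3], [309.1, 147.2], [330.6, 147.2], [336.5, 147.2]] [[299.9, 152.8], [340.6, 152.8]]
```

View pics/w4.png

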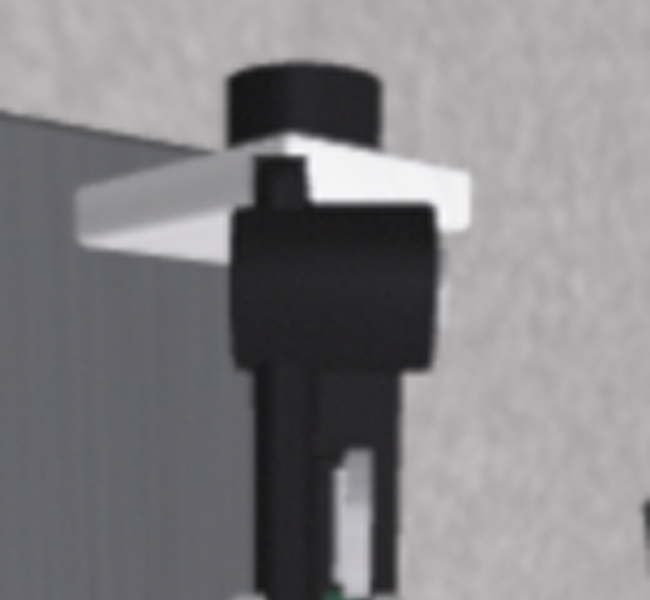

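The view is now straight along the wall. The wall's edges at columns 306 and 318 (row 120) match the prediction of 307 and 318, and the legs match too. The remaining offset is 4 mm in tool y and 2.6 mm in tool x.

Request:
jog_arm(plan=[{"translation": [0.25, -0.43, 0], "angular": [0.005, 0.002, -0.002], "jaw": 0}, {"translation": [0, 0, 0], "angular": [0, 0, 0], "jaw": 0}, {"translation": [0, 0, 1.5], "angular": [0, 0, 0], "jaw": 0}, {"translation": [0, 0, 1.2], "angular": [0, 0, 0], "jaw": 0}, {"translation": [0, 0, 0], "angular": [0, 0, 0], "jaw": 0}, {"translation": [0, 0, 0], "angular": [0, 0, 0], "jaw": 0}])

```text
time: 7.9
tool_pos: [0.5171, 0.0117, 0.189]
orientation: [[0.322, 0.712, 0.624], [0.947, -0.242, -0.211], [0.001, 0.659, -0.752]]
wrist_force: [0.2, 0.3, -0.9]
opening: 0.0165
```

```bash
cat > chk.py <<'E'
from fit import *
o_,cx,cy,m,rz,rx=model(s.x)
o=monitor.observe();c=get_calibration("wrist")
R=np.array(o["orientation"]);p=np.array(o["tool_pos"]);d=p-m;print("in rim xyz",(d@rx).round(4),(d@cy).round(4),(d@rz).round(4))
print("rv",Ro.from_matrix(R.T@frame(-rz,rx)).as_rotvec().round(4),"F tool",(R.T@o["wrist_force"]).round(1))
E
cat > chk2.py <<'E'
from chk import *
im=get_image("wrist")
a=[proj(c,m+.06*cy+a*rx) for a in(-.0035,.0035)];b=[proj(c,p+R@[.055,a,.0207]) for a in(-.0085,-.0055,.0055,.0085)]
r=int(a[0][1]);print("pred",np.round(a,1).tolist(),np.round(b,1).tolist())
for k in (r-16,r-10,r-4,r,r+4,r+8,r+12): print(k,im[k,290:346].mean(1).astype(int).tolist())
E
python3 chk2.py
```

```text
in rim xyz 0.0015 0.0009 0.0395
rv [ 0.0051 -0.0014  0.0004] F tool [ 0.3 -0.5  0.7]
pred [[310.6, 137.3], [322.9, 137.3]] [[303.2, 147.2], [309.1, 147.2], [330.6, 147.2], [336.5, 147.2]]
121 [101, 102, 102, 102, 103, 102, 102, 102, 104, 103, 104, 104, 103, 103, 104, 102, 101, 99, 83, 36, 25, 27, 29, 34, 37, 39, 38, 38, 38, 38, 35, 36, 40, 40, 41, 41, 41, 41, 42, 40, 41, 41, 41, 41, 43, 40, 41, 45, 77, 136, 175, 181, 181, 182, 185, 183]
127 [100, 102, 103, 102, 103, 103, 102, 103, 104, 103, 103, 105, 103, 104, 103, 102, 101, 99, 83, 36, 25, 27, 28, 34, 37, 39, 39, 38, 38, 39, 37, 37, 41, 42, 43, 55, 90, 124, 132, 140, 142, 141, 139, 126, 84, 46, 41, 49, 95, 152, 178, 183, 182, 181, 179, 179]
133 [102, 103, 103, 102, 104, 103, 103, 103, 103, 102, 103, 105, 104, 102, 103, 101, 99, 98, 81, 36, 25, 26, 29, 34, 37, 39, 39, 39, 37, 37, 37, 36, 41, 42, 55, 92, 145, 177, 164, 157, 156, 156, 154, 138, 90, 49, 41, 50, 97, 154, 177, 182, 186, 184, 184, 181]
137 [101, 103, 102, 102, 103, 103, 103, 103, 103, 102, 103, 105, 103, 103, 103, 102, 100, 97, 81, 35, 22, 26, 28, 33, 38, 38, 39, 37, 39, 3
[... 213 characters left out ...]
 97, 82, 36, 26, 27, 30, 32, 38, 38, 38, 38, 38, 36, 35, 36, 41, 42, 55, 92, 147, 186, 193, 193, 194, 194, 192, 171, 108, 52, 41, 53, 115, 174, 181, 179, 179, 178, 178, 180]
145 [100, 102, 103, 102, 102, 102, 103, 103, 103, 102, 102, 104, 102, 102, 104, 103, 100, 99, 81, 35, 25, 25, 28, 34, 36, 36, 40, 38, 38, 37, 35, 38, 40, 42, 62, 107, 159, 186, 189, 194, 194, 195, 191, 165, 86, 44, 43, 64, 124, 174, 176, 175, 177, 177, 177, 180]
149 [100, 103, 103, 103, 102, 101, 104, 102, 102, 102, 106, 119, 134, 138, 139, 139, 139, 129, 87, 37, 25, 26, 28, 33, 37, 37, 37, 39, 37, 37, 37, 37, 40, 40, 52, 96, 153, 177, 173, 172, 164, 163, 162, 151, 124, 98, 62, 64, 121, 170, 172, 174, 177, 179, 181, 183]
```

The wall's left edge is at column 308.6, about 1 mm left of the prediction. I shift tool y by -2.4 mm and push on in steps.

Request:
jog_arm(plan=[{"translation": [0, -0.24, 0], "angular": [0.005, 0, 0], "jaw": 0}, {"translation": [0, 0, 0], "angular": [0, 0, 0], "jaw": 0}, {"translation": [0, 0, 0.9], "angular": [0, 0, 0], "jaw": 0}, {"translation": [0, 0, 0], "angular": [0, 0, 0], "jaw": 0}, {"translation": [0, 0, 0], "angular": [0, 0, 0], "jaw": 0}])

```text
time: 8.45
tool_pos: [0.5204, 0.0109, 0.1824]
orientation: [[0.321, 0.714, 0.623], [0.947, -0.243, -0.21], [0.001, 0.657, -0.754]]
wrist_force: [0.9, -0.0, -0.8]
opening: 0.0163
```

```bash
python3 chk2.py
```

```text
in rim xyz -0.0003 0.0012 0.0323
rv [ 0.0023 -0.0021  0.0006] F tool [0.3 0.1 1.2]
pred [[313.8, 138.6], [326.6, 138.6]] [[303.3, 147.3], [309.1, 147.3], [330.6, 147.3], [336.5, 147.2]]
122 [102, 102, 101, 104, 103, 103, 104, 104, 104, 104, 105, 104, 105, 106, 105, 104, 105, 102, 102, 102, 101, 86, 37, 26, 26, 27, 33, 37, 41, 38, 39, 40, 38, 38, 39, 40, 40, 41, 40, 41, 39, 41, 41, 40, 41, 41, 41, 41, 42, 42, 49, 96, 153, 178, 182, 183]
128 [101, 101, 103, 104, 103, 103, 104, 105, 103, 103, 103, 104, 105, 106, 104, 104, 104, 103, 101, 102, 101, 86, 37, 24, 26, 29, 32, 36, 41, 39, 39, 38, 39, 38, 38, 40, 43, 50, 74, 110, 134, 133, 136, 142, 143, 143, 140, 118, 57, 41, 53, 117, 175, 182, 182, 181]
134 [101, 101, 101, 105, 104, 103, 104, 103, 103, 104, 104, 103, 105, 105, 105, 105, 105, 102, 100, 100, 99, 85, 36, 24, 28, 28, 33, 36, 39, 39, 39, 38, 39, 38, 40, 41, 43, 65, 97, 138, 185, 176, 152, 156, 157, 157, 155, 130, 60, 43, 63, 122, 175, 183, 185, 185]
138 [102, 101, 103, 104, 103, 104, 104, 104, 103, 104, 104, 103, 104, 105, 103, 105, 104, 102, 100, 100, 99, 85, 36, 24, 27, 29, 32, 
[... 221 characters left out ...]
102, 101, 100, 97, 85, 34, 26, 25, 27, 32, 37, 38, 39, 40, 38, 38, 37, 40, 41, 48, 72, 106, 147, 186, 187, 184, 193, 195, 195, 192, 162, 70, 45, 79, 137, 177, 181, 180, 180]
146 [100, 100, 103, 105, 105, 102, 102, 103, 104, 103, 104, 103, 105, 105, 103, 103, 103, 102, 101, 100, 99, 84, 36, 26, 26, 28, 33, 36, 38, 40, 40, 38, 38, 37, 38, 41, 48, 72, 105, 147, 180, 180, 193, 196, 196, 195, 181, 135, 61, 45, 80, 136, 172, 177, 179, 179]
150 [101, 100, 102, 104, 104, 103, 103, 103, 103, 105, 119, 137, 150, 151, 151, 152, 159, 156, 113, 100, 99, 85, 34, 24, 27, 27, 31, 37, 38, 39, 39, 37, 38, 38, 40, 40, 41, 54, 85, 121, 147, 153, 153, 153, 155, 164, 170, 133, 59, 49, 94, 150, 171, 174, 177, 180]
```

Request:
jog_arm(plan=[{"translation": [0, -0.09, 0], "angular": [0.002, -0.002, 0], "jaw": 0}, {"translation": [0, 0, 0.7], "angular": [0, 0, 0], "jaw": 0}, {"translation": [0, 0, 0.7], "angular": [0, 0, 0], "jaw": 0}, {"translation": [0, 0, 0.7], "angular": [0, 0, 0], "jaw": 0}, {"translation": [0, 0, 0.5], "angular": [0, 0, 0], "jaw": 0}, {"translation": [0, 0, 0], "angular": [0, 0, 0], "jaw": 0}, {"translation": [0, 0, 0], "angular": [0, 0, 0], "jaw": 0}])

```text
time: 9.2
tool_pos: [0.5372, 0.0052, 0.1605]
orientation: [[0.322, 0.715, 0.62], [0.947, -0.243, -0.211], [-0.0, 0.655, -0.755]]
wrist_force: [-0.1, 0.2, -0.9]
opening: 0.0167
```

```bash
python3 chk.py
```

```text
in rim xyz -0.0013 0.0013 0.0041
rv [ 0.0001 -0.0003  0.0006] F tool [ 0.2 -0.7  0.6]
```

Request:
jog_arm(plan=[{"translation": [0, 0, 0.3], "angular": [0, 0, 0], "jaw": 0}, {"translation": [0, 0, 0.2], "angular": [0, 0, 0], "jaw": 0}, {"translation": [0, 0, 0], "angular": [0, 0, 0], "jaw": 0}, {"translation": [0, 0, 0], "angular": [0, 0, 0], "jaw": 0}])

```text
time: 9.6
tool_pos: [0.5405, 0.0042, 0.1567]
orientation: [[0.322, 0.715, 0.621], [0.947, -0.243, -0.211], [-0.0, 0.656, -0.755]]
wrist_force: [-0.4, 0.2, -0.6]
opening: 0.0171
```

```bash
python3 chk.py
```

```text
in rim xyz -0.0011 0.0013 -0.001
rv [ 0.0006 -0.0004  0.0005] F tool [ 0.1 -0.7  0.1]
```

Request:
jog_arm(plan=[{"translation": [0, 0, 0.2], "angular": [0, 0, 0], "jaw": 0}, {"translation": [0, 0, 0], "angular": [0, 0, 0], "jaw": 0}, {"translation": [0, 0, 0.1], "angular": [0, 0, 0], "jaw": 0}, {"translation": [0, 0, 0], "angular": [0, 0, 0], "jaw": 0}])

```text
time: 10.0
tool_pos: [0.5426, 0.0035, 0.1546]
orientation: [[0.322, 0.714, 0.621], [0.947, -0.243, -0.211], [0.0, 0.656, -0.755]]
wrist_force: [-1.1, 0.3, -1.0]
opening: 0.0166
```

```bash
python3 chk.py
```

```text
in rim xyz -0.0009 0.0014 -0.004
rv [ 0.0012 -0.0005  0.0006] F tool [-0.1 -1.5 -0. ]
```

Request:
jog_arm(plan=[{"translation": [0, 0, 0.15], "angular": [0, 0, 0], "jaw": 0}, {"translation": [0, 0, 0], "angular": [0, 0, 0], "jaw": 0}, {"translation": [0, 0, 0], "angular": [0, 0, 0], "jaw": 0}])

```text
time: 10.3
tool_pos: [0.5428, 0.0035, 0.1545]
orientation: [[0.322, 0.714, 0.622], [0.947, -0.243, -0.212], [-0.001, 0.657, -0.754]]
wrist_force: [0.2, 0.8, -1.1]
opening: 0.0164
```

```bash
python3 chk.py
```

```text
in rim xyz -0.0008 0.0014 -0.0042
rv [0.002  0.0001 0.0009] F tool [ 0.8 -0.8  0.8]
```

Request:
jog_arm(plan=[{"translation": [0, 0, 0.4], "angular": [0, 0, 0], "jaw": 0}])

```text
time: 10.4
tool_pos: [0.5448, 0.0031, 0.1524]
orientation: [[0.322, 0.713, 0.622], [0.947, -0.242, -0.213], [-0.001, 0.658, -0.753]]
wrist_force: [-31.8, 9.4, 29.2]
opening: 0.017
```

```bash
python3 chk2.py|head -3
```

```text
in rim xyz -0.0006 0.0016 -0.0071
rv [0.003  0.0002 0.0013] F tool [ -1.3  -5.7 -43.8]
pred [[313.7, 144.6], [330.5, 144.6]] [[303.3, 147.2], [309.1, 147.2], [330.6, 147.2], [336.5, 147.2]]
```

The push reads 44 N along the tool, so the channel is seated. I release and back off along the rim axis.

Request:
jog_arm(plan=[{"translation": [0, 0, -0.15], "angular": [0, 0, 0], "jaw": 0}, {"translation": [0, 0, 0], "angular": [0, 0, 0], "jaw": 0.5}, {"translation": [0, 0, 0], "angular": [0, 0, 0], "jaw": 0.5}, {"translation": [0, 0, 0], "angular": [0, 0, 0], "jaw": 0.5}, {"translation": [0, 0, 0], "angular": [0, 0, 0], "jaw": 0.5}, {"translation": [0, 0, -1], "angular": [0, 0, 0], "jaw": 0.5}, {"translation": [0, 0, -2], "angular": [0, 0, 0], "jaw": 0.5}, {"translation": [0, 0, -3], "angular": [0, 0, 0], "jaw": 0.5}, {"translation": [0, 0, -3], "angular": [0, 0, 0], "jaw": 0.5}, {"translation": [0, 0, -1], "angular": [0, 0, 0], "jaw": 0.6}, {"translation": [0, 0, 0], "angular": [0, 0, 0], "jaw": 0.8}, {"translation": [0, 0, 0], "angular": [0, 0, 0], "jaw": 1}])

```text
time: 11.65
tool_pos: [0.4809, 0.0246, 0.2294]
orientation: [[0.322, 0.714, 0.621], [0.947, -0.243, -0.212], [-0.0, 0.656, -0.754]]
wrist_force: [-0.2, -0.3, 0.4]
opening: 0.0657
```

```bash
python3 chk.py
python3 - <<'E'
from fit import *
o_,cx,cy,m,rz,rx=model(s.x)
c=get_calibration("wrist");im=get_image("wrist");np.savez("v5.npz",im=im,T=c["world_to_cam"]);save("w5.png",im)
for r in masks_of("wrist","channel"): 
    P=np.argwhere(r["pixels"])[:,::-1].astype(np.float32);print(px(r),r["p"],cv2.boundingRect(P),cv2.minAreaRect(P))
q=m-.002*rz
print("pred web corners",[proj(c,m+.004*rz+a*rx+b*cy+.0013*cy).round(1).tolist() for a in(-.0085,.0085) for b in(-.055,.055)])
print([(px(r).round(1).tolist(),round(r["p"],2)) for r in landmark_of("wrist","boss_l")],proj(c,m+.084*cy),proj(c,m-.084*cy))
E
```

```text
in rim xyz -0.0011 0.0014 0.0952
rv [ 0.0014 -0.0001  0.0007] F tool [-0.4  0.2 -0.4]
pred web corners [[310.4, 271.8], [309.3, 139.5], [330.4, 271.8], [332.0, 139.5]]
[([316.1, 96.5], 0.62)] [320.68208808 100.73625609] [320.25071726 300.14895378]
```

View pics/w5.png

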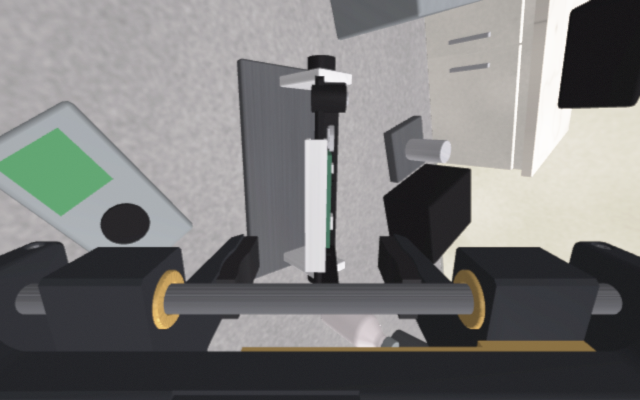

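The channel is on the rim between the bosses, at columns 305 to 327 and rows 139 to 272, let go. It sits about 2 to 3 mm towards -x, which is rock within its play. Next is the clamp.

Run:
```python
from h import *
rows([.482,.270,.28],frame([0,0,-1],[.99,.138,0]),10)
```

```text
n 10 rv/row [0.07, 0.017, -0.045] total d [0.0012 0.2455 0.0512]
[2.33, -0.25, -0.9]
[2.35, -0.21, -0.84]
[2.37, -0.16, -0.79]
[2.39, -0.11, -0.74]
[2.41, -0.05, -0.7]
[2.42, 0.01, -0.65]
[2.43, 0.07, -0.62]
[2.44, 0.14, -0.58]
[2.44, 0.21, -0.55]
[2.44, 0.28, -0.53]
```

Request:
jog_arm(plan=[{"translation": [2.3, -0.25, -1.2], "angular": [0.07, 0.017, -0.045], "jaw": 1}, {"translation": [2.35, -0.2, -1.0], "angular": [0.07, 0.017, -0.045], "jaw": 1}, {"translation": [2.35, -0.15, -0.8], "angular": [0.07, 0.017, -0.045], "jaw": 1}, {"translation": [2.4, -0.1, -0.75], "angular": [0.07, 0.017, -0.045], "jaw": 1}, {"translation": [2.4, -0.05, -0.7], "angular": [0.07, 0.017, -0.045], "jaw": 1}, {"translation": [2.4, 0, -0.65], "angular": [0.07, 0.017, -0.045], "jaw": 1}, {"translation": [2.45, 0.05, -0.6], "angular": [0.07, 0.017, -0.045], "jaw": 1}, {"translation": [2.45, 0.15, -0.6], "angular": [0.07, 0.017, -0.045], "jaw": 1}, {"translation": [2.45, 0.2, -0.55], "angular": [0.07, 0.017, -0.045], "jaw": 1}, {"translation": [2.45, 0.3, -0.55], "angular": [0.07, 0.017, -0.045], "jaw": 1}, {"translation": [0, 0, 0], "angular": [0, 0, 0], "jaw": 1}])

```text
time: 12.9
tool_pos: [0.4807, 0.2786, 0.275]
orientation: [[-0.154, 0.987, -0.045], [0.988, 0.154, -0.001], [0.006, -0.045, -0.999]]
wrist_force: [0.0, -0.0, -0.7]
opening: 0.0884
```

Run:
```python
from h import *
o=monitor.observe();c=get_calibration("wrist");im=get_image("wrist");save("w6.png",im);np.savez("v6.npz",im=im,T=c["world_to_cam"])
print(np.round(o["tool_pos"],4),np.round(o["orientation"],3).tolist())
for t in("clamp","clamp_mouth","parkbar"):
    print(t,[(px(r).round(1).tolist(),round(r["p"],2)) for r in landmark_of("wrist",t)])
for z in (.099,.151): print(z,[onz(c,px(r),z).round(4) for r in landmark_of("wrist","clamp")])
```

```text
[0.4807 0.2786 0.275 ] [[-0.154, 0.987, -0.045], [0.988, 0.154, -0.001], [0.006, -0.045, -0.999]]
clamp [([323.6, 203.2], 0.95)]
clamp_mouth [([322.2, 198.4], 0.67)]
parkbar [([325.8, 154.7], 0.65), ([262.1, 153.3], 0.37)]
0.099 [array([0.4803, 0.2618, 0.099 ])]
0.151 [array([0.4794, 0.2761, 0.151 ])]
```

View pics/w6.png

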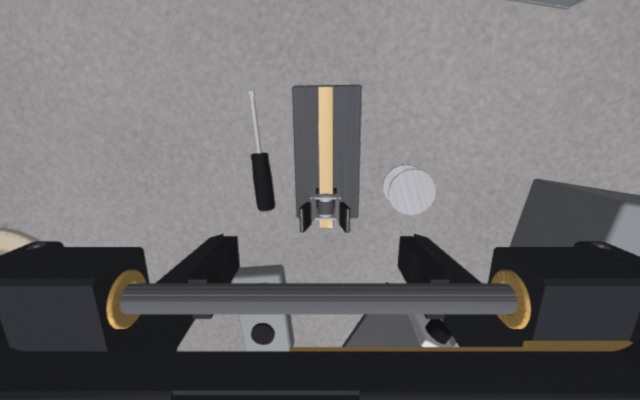

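The parking bar runs upright at column 326, so the tool is square to it. The handles sit at columns 300-310 and 341-350, rows 203 to 232, with the pin near (324,203). The spool at (410,190) and the screwdriver at (262,180) are outside the finger path.

Run:
```python
from h import *
z=np.load("v6.npz");c=dict(get_calibration("wrist"));c["world_to_cam"]=z["T"]
print("handle top",onz(c,(325.5,217.5),.148).round(4),"pin",onz(c,(323.6,203.2),.099).round(4))
for q in((325.7,90),(326,188)):print("bar",onz(c,q,.075).round(4))
print("spool",onz(c,(411,190),.046).round(4))
rows([.481,.262,.21],frame([0,0,-1],[.989,.148,0]),3)
```

```text
handle top [0.4834 0.2619 0.148 ] pin [0.4803 0.2618 0.099 ]
bar [0.4631 0.3794 0.075 ]
bar [0.4806 0.2738 0.075 ]
spool [0.5866 0.2823 0.046 ]
n 3 rv/row [-0.014, -0.002, 0.001] total d [ 0.0014 -0.0142 -0.0662]
[-0.49, 0.07, 2.2]
[-0.48, 0.04, 2.2]
[-0.48, 0.01, 2.2]
```

Request:
jog_arm(plan=[{"translation": [-0.5, 0.15, 2.2], "angular": [-0.014, -0.002, -0.003], "jaw": 1}, {"translation": [-0.5, 0.1, 2.2], "angular": [-0.014, -0.002, -0.003], "jaw": 1}, {"translation": [-0.5, 0.1, 2.2], "angular": [-0.014, -0.002, -0.003], "jaw": 1}, {"translation": [0, 0, 0], "angular": [0, 0, 0], "jaw": 1}, {"translation": [0, 0, 0], "angular": [0, 0, 0], "jaw": 1}])

```text
time: 13.7
tool_pos: [0.4838, 0.2591, 0.2104]
orientation: [[-0.156, 0.988, 0.007], [0.988, 0.156, -0.0], [-0.001, 0.007, -1.0]]
wrist_force: [0.3, 0.4, 1.8]
opening: 0.0882
```

Run:
```python
from h import *
c=get_calibration("wrist");im=get_image("wrist")
np.savez("v7.npz",im=im,T=c["world_to_cam"])
for t in("clamp",):
    r=landmark_of("wrist",t)[0];print(px(r),r["p"],onz(c,px(r),.099).round(4))
    for r in masks_of("wrist",t)[:1]:
        P=np.argwhere(r["pixels"]);print(P.min(0),P.max(0))
print("pred handles",[proj(c,np.array([.4825,.262,.150])+s*np.array([.9865,.1635,0])*.0235+t*np.array([-.1635,.9865,0])*.012).round(1).tolist() for s in(-1,1) for t in(-1,1)])
rows([.4825,.262,.137],frame([0,0,-1],[.9865,.1635,0]),3)
save("w7.png",cv2.resize(im[120:300,230:410],(600,600),interpolation=2))
```

```text
[314.88 203.12] 0.75 [0.4806 0.259  0.099 ]
[181 284] [238 352]
pred handles [[284.6, 236.0], [283.2, 203.1], [351.6, 235.2], [352.3, 202.3]]
n 3 rv/row [0.003, 0.0, -0.002] total d [-0.0015  0.0026 -0.0735]
[0.1, -0.06, 2.45]
[0.1, -0.05, 2.45]
[0.09, -0.04, 2.45]
```

View pics/w7.png

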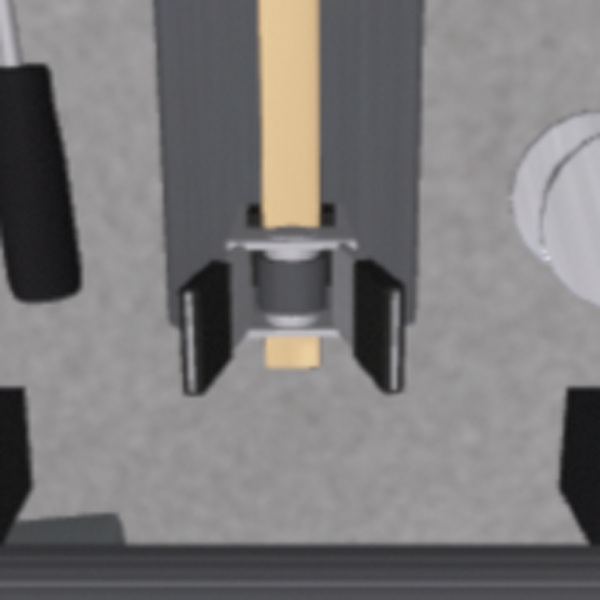

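The handles are at columns 284.6 to 351.2 and rows 205 to 238, within 2 px of the prediction. I descend and squeeze.

Request:
jog_arm(plan=[{"translation": [0.15, -0.1, 2.3], "angular": [0.009, 0, -0.006], "jaw": 1}, {"translation": [0, 0, 2.3], "angular": [0, 0, 0], "jaw": 1}, {"translation": [0, 0, 2.3], "angular": [0, 0, 0], "jaw": 1}, {"translation": [0, 0, 0], "angular": [0, 0, 0], "jaw": 1}, {"translation": [0, 0, 0], "angular": [0, 0, 0], "jaw": 1}])

```text
time: 14.35
tool_pos: [0.4855, 0.2622, 0.1451]
orientation: [[-0.163, 0.987, 0.008], [0.987, 0.163, 0.002], [0.0, 0.008, -1.0]]
wrist_force: [-0.4, 0.5, 1.6]
opening: 0.0882
```

Run:
```python
from h import *
rows([.4825,.261,.137],frame([0,0,-1],[.9865,.1635,0]),1)
```

```text
n 1 rv/row [0.008, -0.0, -0.0] total d [-0.003  -0.0012 -0.0081]
[-0.07, -0.32, 0.81]
```

Request:
jog_arm(plan=[{"translation": [-0.1, -0.3, 0.8], "angular": [0.008, 0, 0], "jaw": 1}, {"translation": [0, 0, 0], "angular": [0, 0, 0], "jaw": 1}, {"translation": [0, 0, 0], "angular": [0, 0, 0], "jaw": 0.2}, {"translation": [0, 0, 0], "angular": [0, 0, 0], "jaw": 0}, {"translation": [0, 0, 0], "angular": [0, 0, 0], "jaw": 0}, {"translation": [0, 0, 0], "angular": [0, 0, 0], "jaw": 0}, {"translation": [0, 0, 0], "angular": [0, 0, 0], "jaw": 0}, {"translation": [0, 0, 0], "angular": [0, 0, 0], "jaw": 0}, {"translation": [0, 0, 0], "angular": [0, 0, 0], "jaw": 0}, {"translation": [0, 0, 0], "angular": [0, 0, 0], "jaw": 0}, {"translation": [0, 0, 0], "angular": [0, 0, 0], "jaw": 0}])

```text
time: 15.45
tool_pos: [0.4839, 0.2612, 0.1404]
orientation: [[-0.163, 0.987, 0.005], [0.987, 0.163, 0.002], [0.001, 0.005, -1.0]]
wrist_force: [-0.1, -0.1, -1.4]
opening: 0.0228
```

Request:
jog_arm(plan=[{"translation": [0, 0, -2], "angular": [0, 0, 0], "jaw": 0}, {"translation": [0, 0, -3], "angular": [0, 0, 0], "jaw": 0}, {"translation": [0, 0, -3], "angular": [0, 0, 0], "jaw": 0}, {"translation": [0, 0, -3], "angular": [0, 0, 0], "jaw": 0}, {"translation": [0, 0, -3], "angular": [0, 0, 0], "jaw": 0}, {"translation": [0, 0, 0], "angular": [0, 0, 0], "jaw": 0}])

```text
time: 16.05
tool_pos: [0.4826, 0.2607, 0.2845]
orientation: [[-0.163, 0.987, 0.002], [0.987, 0.163, 0.001], [0.0, 0.002, -1.0]]
wrist_force: [-0.2, 0.7, -0.0]
opening: 0.0228
```

Run:
```python
from h import *
o=monitor.observe();R=np.array(o["orientation"]);p=np.array(o["tool_pos"]);print(p,o["opening"])
W={}
for n in("wrist","side","top"):
    c=get_calibration(n);im=get_image(n)
    for t,q in(("clamp",[0,0,.0414]),("clamp_mouth",[0,0,.0804])):
        r=landmark_of(n,t);print(n,t,[(px(a).round(1).tolist(),round(a["p"],2)) for a in r[:2]],"pred",proj(c,p+R@q).round(1))
    if n=="side":
        for a in masks_of("side","channel"): print("chan",px(a).round(),a["p"])
        z=cv2.resize(im[130:230,260:400],(560,400),interpolation=2)
    if n=="wrist": z2=cv2.resize(im[120:320,240:400],(320,400),interpolation=2)
save("w8.png",np.hstack([z[:, :460],z2]))
```

```text
[0.48257152 0.26069702 0.28446698] 0.022819013899538002
wrist clamp [] pred [320. 234.]
wrist clamp_mouth [] pred [319.6 214.9]
side clamp [([297.6, 140.7], 0.56)] pred [299.9 133.1]
side clamp_mouth [([301.9, 147.3], 0.62)] pred [300.1 144.2]
chan [383. 356.] 0.7
chan [338. 192.] 0.67
chan [287. 280.] 0.67
top clamp [([211.1, 204.6], 0.58), ([433.5, 249.6], 0.47)] pred [208.6 200. ]
top clamp_mouth [([212.7, 200.4], 0.57)] pred [212.6 201.9]
```

View pics/w8.png

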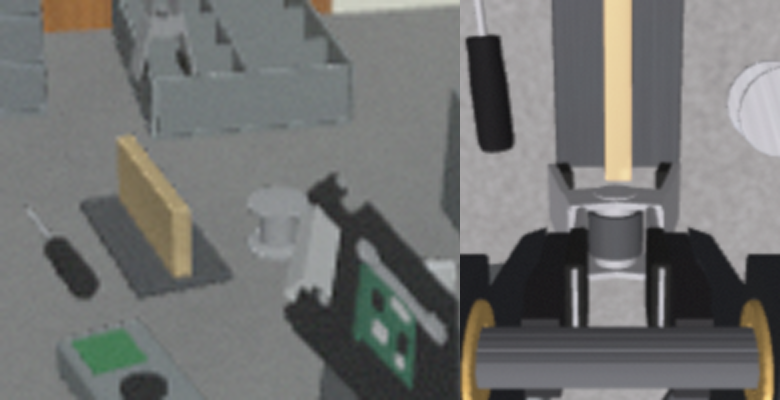

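The clamp is held square (opening 22.8 mm, with its pin near the tool axis at (317,237)) and is off the bar. The channel still sits on the rim in the side view at (338,192). Now I move over the channel.

Run:
```python
from fit import *
o_,cx,cy,m,rz,rx=model(s.x)
rows(m+.15*rz-.002*rx+.001*cy,frame(-rz,rx),11)
```

```text
n 11 rv/row [-0.064, -0.016, 0.043] total d [-0.0354 -0.2243 -0.01  ]
[-1.96, -0.65, 0.1]
[-1.98, -0.57, 0.09]
[-2.01, -0.49, 0.09]
[-2.02, -0.41, 0.09]
[-2.04, -0.33, 0.1]
[-2.05, -0.25, 0.11]
[-2.06, -0.17, 0.13]
[-2.06, -0.09, 0.15]
[-2.06, -0.01, 0.18]
[-2.05, 0.07, 0.22]
[-2.05, 0.14, 0.26]
```

Request:
jog_arm(plan=[{"translation": [-1.95, -0.65, 0], "angular": [-0.064, -0.016, 0.043], "jaw": 0}, {"translation": [-2, -0.55, 0], "angular": [-0.064, -0.016, 0.043], "jaw": 0}, {"translation": [-2, -0.5, 0], "angular": [-0.064, -0.016, 0.043], "jaw": 0}, {"translation": [-2, -0.4, 0], "angular": [-0.064, -0.016, 0.043], "jaw": 0}, {"translation": [-2.05, -0.35, 0], "angular": [-0.064, -0.016, 0.043], "jaw": 0}, {"translation": [-2.05, -0.25, 0.1], "angular": [-0.064, -0.016, 0.043], "jaw": 0}, {"translation": [-2.05, -0.15, 0.1], "angular": [-0.064, -0.016, 0.043], "jaw": 0}, {"translation": [-2.05, -0.1, 0.15], "angular": [-0.064, -0.016, 0.043], "jaw": 0}, {"translation": [-2.05, 0, 0.2], "angular": [-0.064, -0.016, 0.043], "jaw": 0}, {"translation": [-2.05, 0.05, 0.2], "angular": [-0.064, -0.016, 0.043], "jaw": 0}, {"translation": [-2.05, 0.15, 0.2], "angular": [-0.064, -0.016, 0.043], "jaw": 0}, {"translation": [0, 0, 0], "angular": [0, 0, 0], "jaw": 0}])

```text
time: 17.75
tool_pos: [0.4403, 0.0293, 0.273]
orientation: [[0.34, 0.694, 0.634], [0.94, -0.255, -0.225], [0.005, 0.673, -0.74]]
wrist_force: [-0.6, 0.4, -1.6]
opening: 0.0228
```

```bash
python3 chk.py
python3 - <<'E'
from fit import *
o_,cx,cy,m,rz,rx=model(s.x)
rows(m+.12*rz-.002*rx+.001*cy,frame(-rz,rx),1)
c=get_calibration("wrist");im=get_image("wrist");save("w9.png",cv2.resize(im[60:320,220:420],(600,780),interpolation=2)[:600])
for r in masks_of("wrist","channel")[:2]:
    P=np.argwhere(r["pixels"])[:,::-1].astype(np.float32);print(px(r),r["p"],cv2.boundingRect(P))
print("pred web",[proj(c,m+.003*rz+a*rx+b*cy).round(1).tolist() for a in(-.0085,.0085) for b in(-.055,.055)])
E
```

```text
in rim xyz -0.0027 -0.0072 0.1543
rv [ 0.0238  0.0084 -0.0169] F tool [ 0.2 -1.6  0.7]
n 1 rv/row [0.024, 0.008, -0.017] total d [ 0.0244  0.0003 -0.0255]
[0.85, -0.03, 3.43]
[311.104 168.2  ] 0.74 (304, 125, 20, 89)
[126.976 173.32 ] 0.24 (36, 99, 173, 148)
pred web [[310.7, 235.7], [307.8, 126.8], [327.0, 235.2], [325.9, 126.4]]
```

The viewer has reached its limit, so I continue on numbers. The channel mask's far end spans columns 304 to 323 (predicted 308 to 326). Its top therefore sits about 3 mm towards -x of the model rim, and I aim there.

Request:
jog_arm(plan=[{"translation": [0.85, 0, 1.5], "angular": [0.024, 0.008, -0.017], "jaw": 0}, {"translation": [0, 0, 0], "angular": [0, 0, 0], "jaw": 0}, {"translation": [0, 0, 1.2], "angular": [0, 0, 0], "jaw": 0}, {"translation": [0, 0, 0], "angular": [0, 0, 0], "jaw": 0}, {"translation": [0, 0, 0], "angular": [0, 0, 0], "jaw": 0}])

```text
time: 18.35
tool_pos: [0.463, 0.0351, 0.2557]
orientation: [[0.316, 0.718, 0.621], [0.949, -0.238, -0.207], [-0.0, 0.654, -0.756]]
wrist_force: [-0.9, 0.6, -1.0]
opening: 0.0229
```

```bash
python3 chk.py
python3 - <<'E'
from fit import *
o_,cx,cy,m,rz,rx=model(s.x)
c=get_calibration("wrist");im=get_image("wrist")
o=monitor.observe();R=np.array(o["orientation"]);p=np.array(o["tool_pos"])
for r in masks_of("wrist","channel")[:2]:
    P=np.argwhere(r["pixels"])[:,::-1].astype(np.float32);print(px(r),r["p"],cv2.boundingRect(P))
    for k in range(int(P[:,1].min())+2,int(P[:,1].max()),12): q=P[P[:,1]==k][:,0]; print(k,q.min(),q.max(),end="; ")
print("pred web",[proj(c,m+.003*rz+a*rx+b*cy).round(1).tolist() for a in(-.0085,.0085) for b in(-.055,.055)])
print("pred jaw tips inner",[proj(c,p+R@[x,y,.0874]).round(1).tolist() for x in(-.011,.011) for y in(-.0165,.0165)])
for r in masks_of("wrist","clamp")[:1]:
    P=np.argwhere(r["pixels"])[:,::-1].astype(np.float32);print("clamp",px(r),r["p"],cv2.boundingRect(P))
for k in (150,165,180,190,200,206,212): print(k,im[k,284:356:2].mean(1).astype(int).tolist())
E
```

```text
in rim xyz 0.0008 0.0056 0.1284
rv [-0.0016 -0.0047  0.0061] F tool [ 0.3 -1.4  0.1]
[311.488 177.32 ] 0.77 (304, 142, 21, 72)
144 307.0 324.0; 156 305.0 324.0; 168 305.0 324.0; 180 305.0 323.0; 192 305.0 323.0; 204 305.0 323.0; pred web [[309.4, 260.0], [309.0, 144.4], [326.9, 260.1], [328.6, 144.5]]
pred jaw tips inner [[298.6, 224.5], [340.0, 224.5], [298.0, 197.8], [340.6, 197.7]]
clamp [316.608 235.4  ] 0.89 (284, 202, 66, 82)
150 [102, 105, 103, 104, 104, 101, 103, 103, 103, 103, 134, 224, 229, 226, 225, 226, 226, 227, 229, 231, 204, 172, 201, 171, 45, 53, 174, 178, 182, 187, 180, 180, 183, 185, 182, 181]
165 [103, 106, 103, 104, 103, 102, 103, 102, 104, 103, 134, 224, 228, 225, 225, 225, 225, 226, 228, 229, 179, 99, 136, 164, 44, 78, 178, 182, 176, 178, 186, 184, 184, 180, 180, 181]
180 [104, 107, 105, 105, 103, 103, 103, 103, 105, 103, 133, 224, 226, 224, 225, 225, 225, 226, 226, 228, 152, 99, 78, 33, 38, 115, 181, 182, 182, 183, 178, 179, 181, 181, 179, 181]
190 [102, 106, 105, 106, 105, 104, 104, 104, 104, 103, 147, 224, 225, 223, 224, 224, 224, 226, 226, 227, 134, 99, 72, 37, 40, 123, 180, 179, 179, 174, 176, 180, 180, 179, 181, 178]
200 [104, 104, 100, 99, 98, 101, 105, 104, 105, 103, 146, 224, 224, 222, 224, 224, 223, 225, 226, 226, 117, 98, 61, 36, 43, 136, 180, 180, 164, 161, 164, 171, 172, 175, 175, 181]
206 [102, 119, 120, 79, 42, 42, 67, 104, 105, 104, 147, 224, 224, 222, 223, 224, 223, 225, 225, 225, 117, 99, 53, 37, 46, 157, 170, 61, 37, 39, 100, 124, 166, 187, 179, 182]
212 [103, 101, 109, 122, 112, 54, 68, 104, 105, 105, 147, 223, 222, 213, 208, 190, 188, 190, 191, 198, 111, 107, 191, 109, 50, 165, 172, 59, 57, 120, 128, 182, 194, 181, 176, 183]
```

Request:
jog_arm(plan=[{"translation": [-0.4, -0.34, 0], "angular": [-0.002, -0.004, 0.006], "jaw": 0}, {"translation": [0, 0, 0], "angular": [0, 0, 0], "jaw": 0}, {"translation": [0, 0, 1.3], "angular": [0, 0, 0], "jaw": 0}, {"translation": [0, 0, 1.0], "angular": [0, 0, 0], "jaw": 0}, {"translation": [0, 0, 0], "angular": [0, 0, 0], "jaw": 0}, {"translation": [0, 0, 0], "angular": [0, 0, 0], "jaw": 0}])

```text
time: 19.1
tool_pos: [0.4732, 0.0267, 0.2365]
orientation: [[0.324, 0.713, 0.622], [0.946, -0.244, -0.212], [0.001, 0.657, -0.753]]
wrist_force: [-0.3, 0.4, -0.2]
opening: 0.023
```

```bash
python3 chk.py
python3 - <<'E'
from fit import *
o_,cx,cy,m,rz,rx=model(s.x)
c=get_calibration("wrist");im=get_image("wrist")
print("pred web",[proj(c,m+.003*rz+a*rx+b*cy).round(1).tolist() for a in(-.0085,.0085) for b in(-.055,.055)])
for k in (130,140,150,160,180,195,203,206,209): print(k,im[k,284:354:2].mean(1).astype(int).tolist())
E
```

```text
in rim xyz -0.0024 0.0009 0.1058
rv [ 0.0029 -0.0003 -0.0012] F tool [ 0.3 -0.4 -0.1]
pred web [[312.1, 266.2], [311.1, 139.8], [331.2, 266.1], [332.7, 139.8]]
130 [106, 106, 105, 104, 103, 104, 103, 104, 105, 105, 106, 105, 105, 105, 102, 103, 46, 29, 40, 38, 39, 54, 136, 162, 155, 129, 42, 122, 184, 187, 181, 181, 182, 186, 184]
140 [106, 106, 105, 106, 104, 104, 102, 102, 105, 104, 104, 162, 230, 232, 229, 228, 229, 229, 228, 231, 232, 233, 219, 197, 197, 137, 46, 139, 181, 180, 180, 181, 182, 179, 186]
150 [106, 107, 106, 107, 105, 103, 104, 103, 105, 105, 105, 148, 228, 232, 227, 227, 228, 228, 227, 230, 231, 232, 144, 82, 73, 47, 49, 159, 186, 186, 189, 189, 184, 179, 187]
160 [105, 107, 106, 107, 106, 104, 104, 103, 106, 106, 106, 148, 228, 230, 227, 228, 227, 228, 227, 229, 231, 231, 138, 101, 85, 43, 52, 171, 180, 179, 180, 179, 181, 184, 183]
180 [105, 108, 105, 107, 105, 105, 105, 104, 107, 104, 106, 146, 227, 229, 225, 226, 227, 227, 226, 229, 229, 230, 120, 98, 46, 38, 77, 181, 184, 185, 184, 178, 177, 180, 183]
195 [105, 108, 106, 107, 107, 106, 106, 105, 107, 104, 106, 148, 226, 228, 224, 226, 226, 226, 226, 228, 228, 221, 112, 94, 44, 39, 96, 181, 186, 184, 181, 183, 183, 181, 177]
203 [117, 124, 82, 31, 31, 51, 103, 106, 107, 105, 106, 148, 226, 226, 223, 226, 226, 225, 226, 228, 227, 220, 112, 91, 39, 39, 117, 148, 34, 30, 52, 121, 135, 185, 187]
206 [104, 121, 122, 76, 42, 42, 68, 104, 107, 106, 106, 148, 226, 227, 223, 225, 226, 226, 226, 227, 228, 213, 108, 91, 40, 39, 95, 60, 39, 41, 101, 126, 168, 190, 185]
209 [104, 107, 123, 123, 65, 49, 68, 104, 107, 105, 106, 148, 226, 226, 223, 225, 226, 225, 225, 228, 228, 214, 108, 96, 79, 42, 104, 58, 40, 75, 124, 150, 196, 188, 184]
```

Jaw gap centre and channel centre now both fall at column 317. I descend the remaining 39 mm.

Request:
jog_arm(plan=[{"translation": [0, 0, 1], "angular": [0, 0, 0], "jaw": 0}, {"translation": [0, 0, 1], "angular": [0, 0, 0], "jaw": 0}, {"translation": [0, 0, 1], "angular": [0, 0, 0], "jaw": 0}, {"translation": [0, 0, 0.5], "angular": [0, 0, 0], "jaw": 0}, {"translation": [0, 0, 0], "angular": [0, 0, 0], "jaw": 0}, {"translation": [0, 0, 0], "angular": [0, 0, 0], "jaw": 0}])

```text
time: 19.75
tool_pos: [0.497, 0.0187, 0.2078]
orientation: [[0.323, 0.713, 0.622], [0.946, -0.244, -0.212], [0.001, 0.657, -0.754]]
wrist_force: [0.7, 0.9, -0.7]
opening: 0.023
```

```bash
python3 chk.py
python3 - <<'E'
from fit import *
o_,cx,cy,m,rz,rx=model(s.x)
c=get_calibration("wrist");im=get_image("wrist")
print("pred web",[proj(c,m+.003*rz+a*rx+b*cy).round(1).tolist() for a in(-.0085,.0085) for b in(-.055,.055)])
for k in (125,135,145,155,175,195,203,209): print(k,im[k,284:354:2].mean(1).astype(int).tolist())
E
```

```text
in rim xyz -0.0023 0.001 0.0676
rv [ 0.0027 -0.0005 -0.0011] F tool [ 1.1 -0.2  0.8]
pred web [[311.1, 290.4], [309.7, 143.3], [333.4, 290.3], [335.5, 143.2]]
125 [106, 106, 107, 105, 105, 105, 106, 106, 106, 106, 107, 108, 107, 104, 104, 98, 34, 28, 40, 40, 41, 41, 45, 87, 101, 117, 102, 46, 96, 182, 190, 188, 188, 192, 192]
135 [106, 106, 106, 104, 106, 104, 105, 107, 105, 107, 108, 108, 109, 104, 104, 98, 33, 29, 39, 40, 39, 42, 82, 165, 171, 176, 156, 51, 121, 185, 184, 188, 192, 187, 181]
145 [107, 107, 107, 103, 105, 103, 106, 107, 106, 107, 177, 231, 235, 231, 230, 229, 230, 230, 229, 232, 233, 234, 234, 213, 197, 202, 173, 49, 127, 181, 186, 188, 186, 182, 180]
155 [106, 107, 107, 104, 106, 104, 104, 107, 107, 107, 176, 231, 233, 230, 230, 229, 229, 230, 229, 231, 233, 234, 233, 119, 65, 43, 42, 47, 149, 194, 185, 184, 186, 192, 187]
175 [107, 107, 108, 106, 106, 106, 104, 109, 105, 106, 163, 230, 232, 228, 229, 228, 228, 229, 228, 230, 231, 233, 232, 120, 106, 204, 96, 63, 177, 189, 187, 192, 189, 186, 185]
195 [107, 107, 110, 108, 109, 108, 106, 109, 107, 107, 165, 229, 231, 226, 227, 227, 227, 228, 227, 230, 230, 231, 218, 110, 96, 42, 38, 97, 182, 182, 183, 179, 179, 182, 186]
203 [118, 125, 82, 31, 30, 51, 104, 109, 108, 106, 163, 229, 230, 227, 227, 227, 228, 227, 227, 229, 229, 231, 218, 108, 95, 44, 40, 50, 36, 30, 52, 123, 137, 187, 185]
209 [106, 109, 125, 124, 65, 49, 69, 107, 107, 107, 165, 229, 230, 226, 226, 227, 228, 227, 227, 229, 230, 231, 212, 105, 91, 40, 39, 40, 41, 76, 126, 152, 199, 190, 183]
```

Request:
jog_arm(plan=[{"translation": [0, 0, 0], "angular": [0, 0, 0], "jaw": 0.35}, {"translation": [0, 0, 0], "angular": [0, 0, 0], "jaw": 0.42}, {"translation": [0, 0, 0], "angular": [0, 0, 0], "jaw": 0.5}, {"translation": [0, 0, 0], "angular": [0, 0, 0], "jaw": 0.6}, {"translation": [0, 0, 0], "angular": [0, 0, 0], "jaw": 0.7}, {"translation": [0, 0, 0], "angular": [0, 0, 0], "jaw": 0.85}, {"translation": [0, 0, 0], "angular": [0, 0, 0], "jaw": 0.85}, {"translation": [0, 0, 0], "angular": [0, 0, 0], "jaw": 0.85}])

```text
time: 20.6
tool_pos: [0.4972, 0.0189, 0.2094]
orientation: [[0.323, 0.711, 0.625], [0.946, -0.244, -0.212], [0.002, 0.66, -0.751]]
wrist_force: [0.1, 0.2, -1.0]
opening: 0.0749
```

```bash
python3 chk.py
python3 - <<'E'
from fit import *
o_,cx,cy,m,rz,rx=model(s.x)
c=get_calibration("wrist");im=get_image("wrist")
for r in masks_of("wrist","clamp")[:1]:
    P=np.argwhere(r["pixels"])[:,::-1].astype(np.float32);print("clamp",px(r),r["p"],cv2.boundingRect(P))
for k in (145,165,185,195,203,209,215): print(k,im[k,284:354:2].mean(1).astype(int).tolist())
for k in (250,260,270): print(k,im[k,250:390:4].mean(1).astype(int).tolist())
E
```

```text
in rim xyz -0.0011 0.0013 0.0688
rv [ 0.0061 -0.0014 -0.0011] F tool [ 0.2 -0.6  0.8]
clamp [294.208 241.6  ] 0.92 (241, 201, 100, 83)
145 [102, 102, 100, 101, 100, 100, 102, 100, 126, 202, 213, 209, 206, 205, 206, 207, 206, 207, 212, 213, 215, 225, 228, 227, 197, 166, 43, 114, 173, 178, 179, 178, 175, 171, 173]
165 [102, 104, 102, 100, 100, 99, 102, 101, 114, 200, 212, 208, 205, 205, 206, 208, 206, 207, 210, 212, 214, 226, 227, 214, 91, 43, 43, 133, 176, 171, 171, 172, 179, 180, 178]
185 [102, 104, 102, 101, 102, 101, 104, 101, 115, 199, 212, 207, 204, 205, 205, 206, 204, 207, 210, 210, 214, 228, 226, 205, 52, 36, 52, 175, 179, 180, 181, 175, 172, 172, 177]
195 [102, 103, 104, 102, 103, 102, 104, 102, 108, 198, 211, 206, 203, 205, 205, 206, 206, 207, 209, 210, 214, 228, 226, 198, 45, 37, 61, 172, 177, 176, 172, 171, 175, 178, 177]
203 [102, 103, 105, 103, 103, 106, 119, 111, 60, 196, 210, 205, 202, 204, 205, 206, 204, 206, 209, 209, 215, 227, 188, 40, 30, 51, 116, 136, 182, 182, 174, 171, 177, 177, 174]
209 [102, 103, 104, 113, 122, 149, 183, 83, 56, 196, 210, 204, 203, 205, 205, 206, 204, 207, 208, 209, 217, 198, 44, 37, 74, 120, 143, 188, 174, 179, 181, 179, 178, 176, 179]
215 [121, 121, 121, 122, 121, 121, 121, 121, 120, 123, 123, 123, 123, 124, 124, 129, 136, 145, 146, 160, 171, 169, 83, 109, 122, 152, 190, 189, 184, 174, 173, 177, 171, 172, 179]
250 [46, 44, 46, 47, 45, 46, 196, 203, 200, 201, 117, 120, 74, 76, 91, 98, 122, 125, 47, 28, 30, 41, 175, 178, 178, 175, 173, 173, 174, 170, 170, 172, 175, 173, 141]
260 [45, 46, 45, 45, 46, 44, 188, 201, 185, 140, 149, 148, 152, 186, 183, 178, 173, 171, 70, 37, 168, 43, 175, 178, 173, 172, 170, 173, 171, 166, 170, 172, 174, 168, 72]
270 [46, 46, 45, 46, 45, 46, 97, 106, 129, 145, 150, 149, 150, 185, 203, 204, 204, 206, 81, 37, 168, 43, 144, 151, 174, 171, 170, 170, 168, 170, 175, 173, 176, 172, 158]
```

The clamp has closed on the channel, and the pair has rocked towards -x within the play. Clamp columns 241 to 341 show the left handle near the left finger. I open fully and shift tool y by -10 mm to centre before retreating.

Request:
jog_arm(plan=[{"translation": [0, -0.3, 0], "angular": [0, 0, 0], "jaw": 1}, {"translation": [0, -0.4, 0], "angular": [0, 0, 0], "jaw": 1}, {"translation": [0, -0.3, 0], "angular": [0, 0, 0], "jaw": 1}, {"translation": [0, 0, 0], "angular": [0, 0, 0], "jaw": 1}, {"translation": [0, 0, 0], "angular": [0, 0, 0], "jaw": 1}])

```text
time: 21.2
tool_pos: [0.4892, 0.0216, 0.202]
orientation: [[0.323, 0.711, 0.625], [0.947, -0.244, -0.212], [0.002, 0.66, -0.752]]
wrist_force: [0.3, 0.1, -0.0]
opening: 0.0885
```

```bash
python3 chk.py
python3 - <<'E'
from fit import *
o_,cx,cy,m,rz,rx=model(s.x)
c=get_calibration("wrist");im=get_image("wrist")
for r in masks_of("wrist","clamp")[:1]:
    P=np.argwhere(r["pixels"])[:,::-1].astype(np.float32);print("clamp",px(r),r["p"],cv2.boundingRect(P))
for k in (165,195): print(k,im[k,284:360:2].mean(1).astype(int).tolist())
for k in (245,260,270,280): print(k,im[k,200:440:5].mean(1).astype(int).tolist())
for n in("side","top"):
    c=get_calibration(n);get_image(n)
    for t in("clamp","clamp_mouth"):print(n,t,[(px(a).round(1).tolist(),round(a["p"],2)) for a in landmark_of(n,t)[:2]],proj(c,m-.012*rz+(.039*rz if t=="clamp" else 0)))
E
```

```text
in rim xyz -0.0124 0.0013 0.0687
rv [ 0.0057 -0.0015 -0.001 ] F tool [0.2 0.1 0.1]
clamp [311.424 241.52 ] 0.57 (259, 201, 96, 83)
165 [102, 101, 101, 102, 99, 101, 101, 98, 99, 99, 99, 100, 99, 100, 97, 101, 111, 192, 204, 200, 197, 198, 198, 200, 198, 200, 202, 204, 206, 223, 226, 195, 167, 168, 168, 172, 176, 175]
195 [102, 100, 99, 103, 100, 101, 101, 100, 101, 100, 101, 100, 99, 101, 99, 102, 123, 193, 202, 197, 196, 197, 197, 199, 197, 200, 200, 202, 211, 226, 224, 128, 173, 172, 166, 169, 172, 176]
245 [94, 36, 36, 48, 32, 31, 36, 43, 171, 177, 108, 98, 50, 29, 40, 46, 46, 46, 138, 200, 199, 180, 54, 62, 78, 93, 101, 100, 29, 29, 53, 171, 171, 173, 168, 170, 170, 166, 168, 172, 24, 25, 32, 32, 31, 36, 37, 37]
260 [45, 30, 31, 31, 45, 46, 43, 43, 167, 173, 159, 91, 51, 43, 44, 45, 45, 46, 129, 197, 148, 146, 144, 148, 187, 175, 168, 163, 25, 37, 107, 164, 168, 170, 166, 168, 169, 169, 173, 168, 25, 25, 25, 26, 29, 33, 31, 31]
270 [31, 31, 31, 43, 47, 48, 44, 44, 179, 169, 168, 84, 75, 55, 43, 45, 47, 45, 97, 143, 148, 144, 145, 149, 197, 197, 197, 198, 23, 38, 84, 170, 167, 166, 168, 173, 171, 175, 168, 172, 58, 27, 25, 24, 24, 26, 31, 31]
280 [50, 51, 43, 42, 45, 48, 49, 171, 166, 173, 169, 76, 91, 87, 45, 45, 96, 161, 170, 171, 169, 172, 144, 148, 197, 197, 196, 197, 63, 45, 61, 167, 168, 174, 169, 168, 169, 172, 168, 175, 167, 89, 26, 24, 26, 24, 39, 56]
side clamp [] [329.59957198 185.5513013 ]
side clamp_mouth [([341.4, 196.2], 0.54), ([278.6, 352.5], 0.18)] [338.22881162 195.12451016]
top clamp [] [318.21260017 187.73322223]
top clamp_mouth [([321.7, 180.6], 0.57), ([439.5, 249.5], 0.47)] [321.4222975  180.06273858]
```

Both fingers are clear of the handles (background at columns 240-249 and 355-399). I retreat.

Request:
jog_arm(plan=[{"translation": [0, -0.6, 0], "angular": [0, 0, 0], "jaw": 1}, {"translation": [0, 0, -1], "angular": [0, 0, 0], "jaw": 1}, {"translation": [0, 0, -2], "angular": [0, 0, 0], "jaw": 1}, {"translation": [0, 0, -3], "angular": [0, 0, 0], "jaw": 1}, {"translation": [0, 0, -3], "angular": [0, 0, 0], "jaw": 1}, {"translation": [0, 0, -3], "angular": [0, 0, 0], "jaw": 1}, {"translation": [0, 0, 0], "angular": [0, 0, 0], "jaw": 1}, {"translation": [0, 0, 0], "angular": [0, 0, 0], "jaw": 1}])

```text
time: 22.4
tool_pos: [0.4075, 0.0492, 0.2907]
orientation: [[0.323, 0.711, 0.624], [0.947, -0.244, -0.211], [0.003, 0.659, -0.752]]
wrist_force: [-0.3, 0.6, 0.1]
opening: 0.0882
```

```bash
cat > fin.py <<'E'
from chk import *
for n in("wrist","side","top"):
    c=get_calibration(n);im=get_image(n)
    for t in("clamp","clamp_mouth","channel","boss_l"):print(n,t,[(px(a).round(1).tolist(),round(a["p"],2)) for a in landmark_of(n,t)[:3]])
    M=m-.014*rz; print(" pred mouth,pin,chan,bl",*[proj(c,q).round(1) for q in(M,M+.039*rz,m-.0245*rz,m+.084*cy)])
    for t in("channel","clamp"):
      for r in masks_of(n,t)[:3]:
        P=np.argwhere(r["pixels"])[:,::-1].astype(np.float32);print(" mask",t,px(r).round(),round(r["p"],2),cv2.boundingRect(P))
    if n=="wrist":
        for k in range(115,250,15): print(k,im[k,290:380:3].mean(1).astype(int).tolist())
E
python3 fin.py
```

```text
in rim xyz -0.0194 0.001 0.1922
rv [ 0.0047 -0.0022 -0.0016] F tool [ 0.5 -0.3 -0.4]
wrist clamp [([326.0, 187.8], 0.56)]
wrist clamp_mouth [([329.9, 185.2], 0.73)]
wrist channel [([331.7, 181.1], 0.96), ([208.8, 322.3], 0.74), ([325.5, 355.0], 0.71)]
wrist boss_l [([332.7, 252.3], 0.76), ([335.6, 107.8], 0.57)]
 pred mouth,pin,chan,bl [334.4 182.5] [336.6 189.9] [333.9 180.8] [336.2 107.4]
 mask channel [332. 167.] 0.88 (323, 134, 20, 98)
 mask channel [216. 334.] 0.79 (197, 282, 37, 70)
 mask channel [335. 342.] 0.58 (327, 334, 16, 14)
 mask clamp [322. 192.] 0.69 (293, 174, 55, 44)
115 [92, 93, 92, 91, 93, 91, 91, 90, 91, 92, 92, 92, 93, 41, 24, 36, 32, 31, 38, 72, 75, 124, 158, 156, 163, 159, 161, 160, 157, 157]
130 [93, 93, 92, 92, 93, 91, 90, 91, 92, 92, 91, 90, 93, 31, 20, 34, 87, 139, 111, 165, 161, 161, 159, 160, 158, 158, 161, 159, 161, 158]
145 [94, 94, 93, 92, 92, 92, 90, 90, 91, 92, 92, 120, 189, 184, 184, 188, 197, 199, 106, 167, 164, 162, 163, 160, 160, 161, 159, 160, 159, 156]
160 [94, 94, 94, 93, 94, 93, 91, 90, 92, 91, 92, 131, 186, 185, 184, 187, 198, 189, 126, 163
[... 1116 characters left out ...]
37. 194.] 0.65 (331, 182, 15, 23)
 mask channel [384. 356.] 0.63 (362, 341, 39, 30)
 mask clamp [328. 185.] 0.82 (310, 172, 35, 24)
top clamp [([314.9, 189.3], 0.94), ([436.0, 252.1], 0.73)]
top clamp_mouth [([319.2, 181.8], 0.7)]
top channel [([377.8, 247.8], 0.85), ([321.8, 176.5], 0.72), ([465.9, 197.2], 0.47)]
top boss_l [([353.5, 194.6], 0.92), ([292.4, 170.9], 0.74)]
 pred mouth,pin,chan,bl [321.6 179.7] [318.4 187.3] [322.4 177.7] [289.2 171.4]
 mask channel [316. 180.] 0.84 (299, 169, 43, 24)
 mask channel [379. 249.] 0.6 (356, 233, 51, 37)
 mask channel [471. 196.] 0.48 (462, 182, 16, 28)
 mask clamp [316. 195.] 0.68 (307, 174, 21, 38)
 mask clamp [331. 165.] 0.19 (284, 138, 83, 59)
```

```bash
cat > ev.py <<'E'
from fit import *
o_,cx,cy,m,rz,rx=model(s.x);C={n:get_calibration(n) for n in("wrist","side","top")}
def L(q): d=q-m; return np.round([d@rx*1e3,d@cy*1e3,d@rz*1e3],1)
t={"mouth":dict(wrist=(329.9,185.2),side=(341.7,196.7),top=(319.2,181.8)),"pin":dict(wrist=(326,187.8),side=(330.6,189.5),top=(314.9,189.3)),"chan":dict(wrist=(331.7,181.1),side=(339.7,196.9),top=(321.8,176.5)),"bl":dict(wrist=(335.6,107.8),top=(292.4,170.9))}
for k,v in t.items(): print(k,L(tri([(C[n],q) for n,q in v.items()])))
# tilt fit: clamp tilted by a about rim y; pin/mouth residuals
def f(p):
    a,dx,dy,dz=p; ax=np.cos(a)*rz-np.sin(a)*rx; M=m+dx*rx+dy*cy+dz*rz
    r=[]
    for k,h in(("mouth",0),("pin",.039)):
        for n,q in t[k].items(): r+=list(proj(C[n],M+h*ax)-q)
    return r
g=least_squares(f,[.1,0,0,-.014],loss="soft_l1",x_scale=[.1,.005,.005,.005]);print("tilt deg",np.degrees(g.x[0]),"mouth mm",g.x[1:]*1e3,g.cost)
E
python3 ev.py
```

```text
mouth [ -3.4   0.7 -18.3]
pin [-10.7   3.9  16.5]
chan [ -0.3   1.5 -21.8]
bl [-0.6 80.8 -8.8]
tilt deg 8.502968699638242 mouth mm [ -5.16393979   0.98047571 -18.51068532] 11.456989180478796
```

The rough estimates look fine, but the mouth depth is uncertain from far cameras. I'll take one more wrist view from straight above, to triangulate against this one.

Run:
```python
from h import *
rows([.50,.015,.345],frame([0,0,-1],[.946,-.323,0]),6)
```

```text
n 6 rv/row [0.12, -0.0, -0.0] total d [ 0.0926 -0.0342  0.0541]
[-0.04, 1.83, 0.4]
[-0.04, 1.87, 0.18]
[-0.04, 1.88, -0.04]
[-0.04, 1.86, -0.27]
[-0.04, 1.81, -0.49]
[-0.04, 1.74, -0.7]
```

Request:
jog_arm(plan=[{"translation": [0, 1, -2.5], "angular": [0.12, 0, 0], "jaw": 1}, {"translation": [0, 1.8, -1.0], "angular": [0.12, 0, 0], "jaw": 1}, {"translation": [0, 1.9, 0], "angular": [0.12, 0, 0], "jaw": 1}, {"translation": [0, 1.9, 0], "angular": [0.12, 0, 0], "jaw": 1}, {"translation": [0, 1.8, 0], "angular": [0.12, 0, 0], "jaw": 1}, {"translation": [0, 1.7, 0], "angular": [0.12, 0, 0], "jaw": 1}, {"translation": [0, 0, 0], "angular": [0, 0, 0], "jaw": 1}, {"translation": [0, 0, 0], "angular": [0, 0, 0], "jaw": 1}])

```text
time: 24.25
tool_pos: [0.4749, 0.0269, 0.3559]
orientation: [[0.318, 0.948, -0.026], [0.948, -0.318, 0.014], [0.005, -0.029, -1.0]]
wrist_force: [-0.8, 0.2, 0.0]
opening: 0.0881
```

```bash
cat > ev2.py <<'E'
from fit import *
o_,cx,cy,m,rz,rx=model(s.x);c=get_calibration("wrist");im=get_image("wrist")
# earlier wrist camera (from pose at t=22.4)
o=monitor.observe();R=np.array(o["orientation"]);p=np.array(o["tool_pos"]);print(p.round(3),R[:,2].round(2))
T=np.array(c["world_to_cam"]);Tt=np.eye(4);Tt[:3,:3]=R;Tt[:3,3]=p;X=T@Tt  # tool->cam
R0=np.array([[.323,.711,.624],[.947,-.244,-.211],[.003,.659,-.752]]);u,_,v=np.linalg.svd(R0);R0=u@v
T0=np.eye(4);T0[:3,:3]=R0;T0[:3,3]=[.4075,.0492,.2907];c0=dict(c);c0["world_to_cam"]=X@np.linalg.inv(T0)
old=dict(clamp=(326,187.8),clamp_mouth=(329.9,185.2),channel=(331.7,181.1))
W={}
def L(q): d=q-m; return np.round([d@rx*1e3,d@cy*1e3,d@rz*1e3],1)
for k,q in old.items():
    r=[px(a) for a in landmark_of("wrist",k)[:3]];e=proj(c,m-.012*rz)
    r=[a for a in r if np.linalg.norm(a-e)<60]
    if r: W[k]=tri([(c,r[0]),(c0,q)]);print(k,r[0].round(1),L(W[k]))
    else: print(k,"none")
print("boss",[(px(a).round(1).tolist(),round(a["p"],2)) for a in landmark_of("wrist","boss_l")[:3]],proj(c,m+.084*cy),proj(c,m-.084*cy))
if len(W)>1:
    a=W["clamp"]-W["clamp_mouth"];print("pin-mouth len",np.linalg.norm(a),"tilt",np.degrees(np.arctan2(-a@rx,a@rz)),"skew",np.degrees(np.arctan2(a@cy,a@rz)))
    print("mouth in channel z along axis",(W["clamp_mouth"]-W["channel"])@(a/np.linalg.norm(a)))
for r in masks_of("wrist","channel")[:2]: P=np.argwhere(r["pixels"])[:,::-1].astype(np.float32);print(px(r),r["p"],cv2.minAreaRect(P))
save("last.png",im)
E
python3 ev2.py
```

```text
[0.475 0.027 0.356] [-0.03  0.01 -1.  ]
clamp [363.5 188.9] [-10.5   1.1  26.4]
clamp_mouth [386.2 185. ] [ -4.8  -2.  -12.6]
channel [392.1 180.7] [ -2.2   1.8 -21.6]
boss [([375.7, 250.2], 0.76), ([389.7, 106.9], 0.62)] [389.34163033 109.27956026] [379.91755916 253.23291816]
pin-mouth len 0.03958039241583118 tilt 8.35293076226612 skew 4.468911594922765
mouth in channel z along axis 0.008961404861166661
[306.368 272.52 ] 0.92 ((303.16021728515625, 288.0442199707031), (15.62332820892334, 85.62913513183594), 15.422160148620605)
[387.2  171.52] 0.75 ((388.1090393066406, 183.22979736328125), (28.292970657348633, 96.43440246582031), 3.9724960327148438)
```

Every measured quantity is within its limits, and the robot touches nothing. I'm handing in.

```bash
python3 -c "
from workcell import robot;print(robot.hand_in())"
```

```text
the job is handed in; nothing more can be done
None
```

The channel is on the rim between the bosses, the clamp is closed over its middle, and the job was handed in at about 24.6 s. No verdict was reported.

I seated the middle-sized channel on the rim with a 44 N push along the tool axis and let go. I then squeezed the clamp, lifted it off its bar and released it over the channel. The gripper was clear above it at hand-in.

Last check, triangulated from two wrist views:

| Measure | Value | Limit |
|---|---|---|
| Channel position in the rim frame (x, y, z) | about -2, 2, -22 mm | ±6, ±20, -29 to -19 mm |
| Clamp tilt towards -x from the rim axis | about 8° | about 15° for the channel |
| Clamp skew along the rim | about 4° | 20° |
| Clamp mouth above the channel's underside | about 9 mm | 1 to 21 mm |
| Pin-to-mouth distance | 39.6 mm | 39 mm nominal, not judged |

- **Channel tilt:** I did not measure it separately. It rocked with the clamp, whose tilt stands in for it.
- **Casing:** The left boss showed within about 2.5 px of where the casing model put it and the right boss within about 5 px, so the casing does not appear to have moved.
- **Earlier disagreement:** A check that included the far side and top cameras put the mouth only 3.5 mm above the underside. I trusted the wrist pair because it reproduces the known pin-to-mouth length.
- **Not checked:** Clamp grip force was not measured. The picture limit ran out before the clamp was set down, so those last checks were numeric only. I did not measure the other bench items again at the end.

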